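# Look down an eyepiece sleeve with the borescope

### The job

Slide the two brass eyepiece sleeves, one by one, standing upright and without lifting them, into single file between the rails of the inspection track, until the front one is up against the end stop and the other right behind it. Then take the borescope out of its stand and lower its thin steel tube into the bore of the front sleeve, without touching the sleeve, until the tip is about halfway down. Finish while still holding the borescope there, upright, still and centred in the bore, and leave the other things on the bench alone.

Things in the scene. Friction and masses are not known exactly. Their poses are not given: they have to be found in the camera images.
- track: inspection track, fixed, smooth: plate 310 x 160 x 10 mm on the bench, with two rails and an end stop. Origin on the bench under the middle of the lane's mouth; x along the lane to the stop, y across, z up. Plate from x = -173 to 137 mm. Straight rails x = 0 to 127 mm, inner faces y = +-23 mm, tops at z = 24 mm. Flared lead-in rails widen the mouth to 74 mm at x = -40 mm; before that bare plate
- front_place (a point): the point on the plate's top (z = 10 mm) where the front sleeve's axis stands when that sleeve is against the end stop in the middle of the lane: track x = 94 mm. The end stop's face is at track x = 115 mm; the stop is 66 mm wide and 40 mm high above the bench. Axes as track
- second_place (a point): the same for the sleeve right behind it (track x = 52 mm)
- sleeve_a: one of two identical brass eyepiece sleeves: plain upright tube, outside diameter 42 mm, bore 30 mm right through, 60 mm tall, about 0.35 kg, loose. Origin in the middle of its underside, z up along its axis. At the start the two stand side by side, 80 to 105 mm apart, on the bare plate before the lane. Either may be the front one
- sleeve_b: the other sleeve, identical
- borescope: rigid borescope, round, 184 mm long, about 0.18 kg, loose, hanging upright in its stand. Origin at the tip (lower end) of its tube, z up along its axis. From the tip: steel tube, 8 mm diameter, to 90 mm; tapered collar, 11 to 16 mm diameter, to 105 mm; black grip, 28 mm diameter, to 160 mm (hold it here); grey camera head, 32 mm diameter, to 184 mm
- stand: borescope stand, fixed: foot 115 x 90 x 6 mm, column on its -x side, slippery white plastic shelf 12 mm thick with its top 115 mm above the bench, from x = -60 to 30 mm and 56 mm wide. Origin on the bench under the shelf's 21 mm through hole. The collar sits in the hole, the grip rests on the shelf, the tip hangs 10 mm above the bench: lift straight up more than 105 mm to clear the shelf
- objective: bystander: dark steel microscope objective standing nose up on the bench, 31 mm diameter, 46 mm tall; origin under its middle
- blower: bystander: black rubber air blower standing with its nozzle up, 58 mm diameter, 105 mm tall; origin under its middle
- slide_box: bystander: closed white slide box, 87 x 102 x 35 mm; origin under its middle
Things that resemble listed ones, but are neither listed nor needed, are in the scene too. Leave any blue or white look-alike of the sleeve_a alone.

How it is judged:
By the outcome, as a careful person would: the job done as asked, in the order asked, and still so for the second after the job is handed in, while the arm keeps its last pose, push and grip.
It also fails if it takes over 67 s, if anything falls off the work surface, if the arm or the gripper's body presses on something with over 40 N, if the wrist force passes 120 N, or if a joint passes its speed limit or range.

### The arm

A 7-joint arm with a two-finger parallel gripper is mounted at the origin on the work surface. World frame = base frame: x ahead of the robot, y to its left, z up, the work surface at z = 0. Lengths are in m, angles in rad, forces in N, time in s.
With the tool pointing down it reaches from about 0.425 to 0.825 m from the base axis. Payload 3.6 kg.
Tool frame: the origin (TCP) lies at the very end of the fingers, on their centre line; the grasp point (between the pads) lies 19 mm behind it; x points along the fingers, z is the direction in which the jaws open and shut, and the axes are right-handed (so a half turn about x gives the same grasp; the last joint's range is limited). The gripper opens to 93 mm and grips with 3 to 60 N. Pads are 15 mm wide; open, the fingers measure 128 mm over their backs; the gripper's body (75 mm by 188 mm) begins 65 mm behind the grasp point.
Start: joints at [-0.026, 0.615, -0.013, 1.423, 0.008, 1.103, -0.04], TCP at [0.65, 0, 0.219] pointing down, gripper open.
Joint ranges: [-3.12, 3.12], [-0.3, 2.06], [-1.34, 1.32], [0.26, 2.42], [-1.36, 4.5], [0.01, 1.98], [-2.84, 2.84]. Speed limits (rad/s): [2.79, 2.79, 3.14, 3.14, 3.14, 3.14, 3.14].

### API

Orientations are given as a unit quaternion [x, y, z, w].
In Python, from station import env, optics, workorder gives the robot as it stands.
- The arm moves only by the tool play_rows, never from a script. Its argument "rows" is a list of rows, each an object of numbers: "dx", "dy", "dz": the shift along the tool's x, y, z in m; "rx", "ry", "rz": the turn, a rotation vector about the tool's x, y, z in rad; "claw": the finger opening in m, from 0 to 0.093. In form: [{"dx": .., "dy": .., "dz": .., "rx": .., "ry": .., "rz": .., "claw": ..}, ...]. A call has 1 to 5 rows; each row shifts and turns the commanded pose from where the row before left it, along the tool's axes as they then stand; what a row does not reach is not made up. A row lasts 1/12 s, in which the tool goes at most 41.7 mm and 7.16 degrees, less where a joint would pass 70% of its speed; a pose out of reach is approached as far as the arm can. A call is refused whole if a number of a shift passes 0.0417 or a number of a turn 0.125, either way. A call with a gripper value outside its range is refused whole. The fingers move at their own pace and stop on an object; "grip_force" is the grip in N (left out, the last holds). Time passes only in rows, so rows that do not move let the fingers close. It gives the time, the measured TCP pose, the force and the opening at its end, in the units of the state.
- env.observe(): the state, without advancing time (a new reading comes with each control period).
- optics.snapshot(name): name is "scene" or "side" or "wrist"; returns the picture (420x560x3 uint8, red, green, blue); there is no depth.
- optics.camera_info(name): a dict with "fov_y" (degrees; the focal length in pixels is half the picture's height over the tangent of half this angle, whatever the lens; pixels are square), "cx", "cy" (the principal point, pixels), "xyz" and "orientation" of the camera in the world. Camera axes: x right, y down, z forward; pixel columns grow to the right and rows downward; lengths in m; the calibration is good to about 2 mm. A picture is of the moment at which its call begins: read the wrist's pose just before it. camera_info takes no time and is no camera call; for the wrist camera it gives the pose at the moment of the call.
- workorder.job_done(): hands the job in, once; it reports no verdict.
Trained networks look in the newest picture that a camera, given by its name, has taken for a name from the list of things; names that differ only in an ending like _2 or _b are one class to them, and where a whole thing is asked for, a point or a joint stands for the part that bears it (a point fixed in the world has none). Each returns a list of dicts, best first, with "confidence" (0 to 1); they miss things now and then, are a little off and sometimes report something else, mostly with a low value. They report only what shows in the picture. A call takes as long as a camera call. They do not tell look-alikes from the thing itself.
- optics.boxes_of(camera, thing): "rect" ([left, top, right, bottom] as shares, 0 to 1, of the picture: columns of its width, rows of its height, round what is visible of it).
The state is a dict: "time": time; "q": joint angles; "dq": joint speeds; "joint_efforts": joint torques, N m; "position": TCP position; "ee_rot": TCP orientation; "contact_force": force on the tool from outside, world axes, zero at the start; "torque": the same for the moment, N m; "width": opening from 0.0 (shut) to 1.0 (fully open).
Only numpy, scipy, OpenCV 4.12 (cv2) and the standard library are available. Lean on these libraries where they do the work, as an engineer would, in place of code of your own. Each camera call takes 0.05 s, during which the arm holds its last target.

## Working session

There is one attempt and no reset: what is moved stays moved. The work goes in short steps, Python scripts to look and compute and a tool call to move; the robot and the scene stay as the last step left them, time stands still between calls to the robot, and variables do not carry over. Pictures are saved under pics/ and viewed, and the job is handed in when it is done.

Besides the shell and the picture viewer there is one more tool, called after "Request:" as a command line: name --argument value ..., lists and objects as JSON in quotes. play_rows: Moves the arm, as the interface text tells. Its arguments: {"type":"object","properties":{"rows":{"type":"array","items":{"type":"object","properties":{"dx":{"type":"number"},"dy":{"type":"number"},"dz":{"type":"number"},"rx":{"type":"number"},"ry":{"type":"number"},"rz":{"type":"number"},"claw":{"type":"number"}}}},"grip_force":{"type":"number"}},"required":["rows"]}

```bash
ls; mkdir -p pics
python3 - <<'E'
from station import env, optics, workorder
import cv2
s=env.observe(); print({k:(v if not hasattr(v,'tolist') else v.tolist()) for k,v in s.items()})
for n in ["scene","side","wrist"]:
    print(n,optics.camera_info(n))
    im=optics.snapshot(n); cv2.imwrite(f"pics/{n}0.png",im[:,:,::-1])
    for t in ["track","sleeve_a","borescope","stand","objective","blower","slide_box"]:
        try:
            r=optics.boxes_of(n,t); print(n,t,[([round(a*b,1) for a,b in zip(d["rect"],[560,420,560,420])],round(d["confidence"],2)) for d in r][:6])
        except Exception as e: print(t,e)
print(env.observe()["time"])
E
```

```text
pics
{'time': 0.0, 'q': [-0.026487905230649873, 0.6159197406841548, -0.012639317473084504, 1.4248631722396061, 0.008085948954541568, 1.1033766044814055, -0.04042371422641181], 'dq': [0.000357983779173548, 0.001523390540808697, -0.0008398073688430354, 7.829111264497386e-05, -0.0017272632173752607, -0.00022602622273700592, -0.0009209686620857397], 'joint_efforts': [0.0005370420694816858, -45.893787145614624, 0.20891276188194752, -16.57431721687317, -0.06110852351412177, 0.020370397833175957, 0.00025358192942803726], 'position': [0.6492274414087922, 1.8383320166231383e-05, 0.2174925864364177], 'ee_rot': [-1.8497412916672845e-05, 0.7079962334838621, 1.1804475098574532e-05, 0.7062162083180794], 'contact_force': [1.1076409470162507, 0.2990573778384605, -0.5770772382502999], 'torque': [-0.01278256611626126, 0.04462614747358455, -0.01978964171975834], 'width': 0.9954768392159414}
scene {'fov_y': 47.439155937268495, 'cx': 275.301333139898, 'cy': 203.2293842728754, 'xyz': array([1.14362634, 0.5802932 , 0.57136737]), 'orientation': array([ 0.34517253,  0.80236964, -0.45030744, -0.18515425])}
sc
[... 1213 characters left out ...]
3371593661203, 'xyz': array([0.64942634, 0.08129699, 0.38464154]), 'orientation': array([9.89102801e-01, 2.44714635e-04, 4.83990403e-04, 1.47225526e-01])}
wrist track [([72.5, 1.3, 234.7, 174.2], 0.88), ([346.9, 163.8, 374.6, 193.0], 0.34)]
wrist sleeve_a [([172.9, 90.8, 223.3, 138.0], 0.8), ([0.9, 22.5, 46.5, 70.2], 0.74), ([72.4, 90.8, 144.4, 137.2], 0.67), ([0.0, 127.7, 62.0, 172.4], 0.57)]
wrist borescope [([137.7, 358.5, 160.8, 405.3], 0.6)]
wrist stand []
wrist objective [([345.4, 164.8, 372.4, 196.8], 0.62)]
wrist blower [([325.2, 309.5, 366.8, 381.8], 0.59), ([134.9, 358.8, 159.2, 404.9], 0.49)]
wrist slide_box [([332.8, 1.0, 427.2, 34.5], 0.58), ([71.4, 0.0, 234.4, 175.2], 0.4)]
1.2
```

View pics/scene0.png

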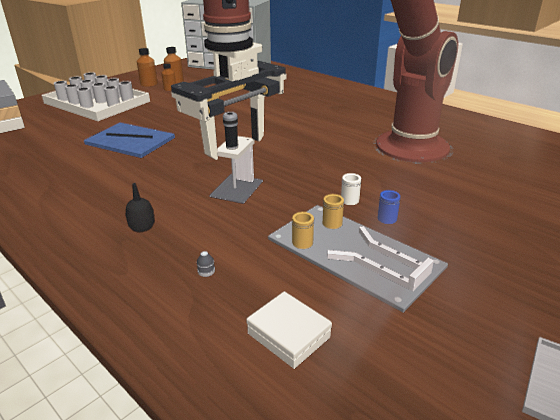

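View pics/side0.png

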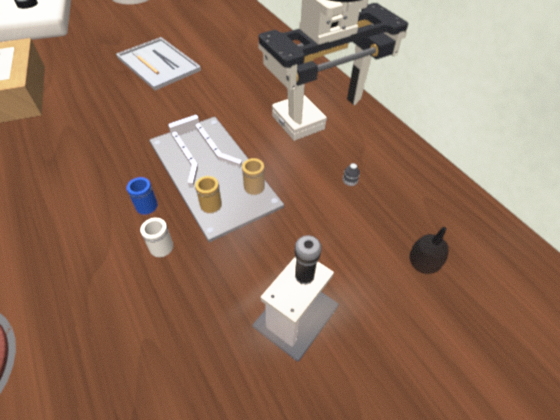

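View pics/wrist0.png

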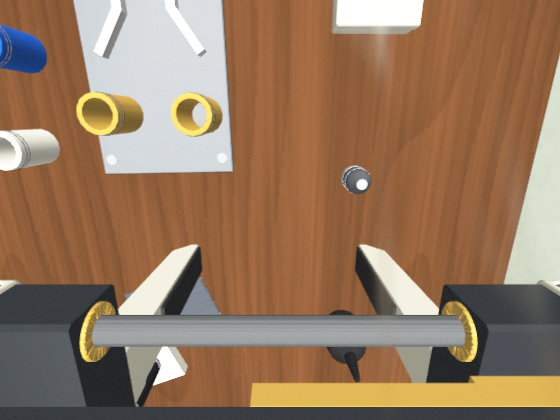

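The two brass sleeves are on the plate: scene (303,231) and (333,212), side (208,195) and (254,177), wrist (110,114) and (196,114). The white look-alike at scene (351,189) and the blue one at (389,207) stand off the plate. I'll enlarge to get accurate pixels.

```bash
cat > h.py <<'E'
import numpy as np, cv2
from scipy.spatial.transform import Rotation as R
from station import env, optics, workorder
def cam(n):
    c=optics.camera_info(n); f=210/np.tan(np.radians(c["fov_y"]/2)); return c,f,R.from_quat(c["orientation"]).as_matrix()
def ray(n,u,v,z,C=None):
    c,f,M=C or cam(n); d=M@np.array([(u-c["cx"])/f,(v-c["cy"])/f,1]); p=np.array(c["xyz"]); return p+d*(z-p[2])/d[2]
def proj(n,P,C=None):
    c,f,M=C or cam(n); q=(np.atleast_2d(P)-c["xyz"])@M; return np.c_[c["cx"]+f*q[:,0]/q[:,2],c["cy"]+f*q[:,1]/q[:,2]]
def crop(im,x0,y0,x1,y1,k,name):
    a=cv2.resize(im[y0:y1,x0:x1],None,fx=k,fy=k,interpolation=cv2.INTER_CUBIC); cv2.imwrite(name,a)
E
python3 - <<'E'
from h import *
crop(cv2.imread("pics/scene0.png"),260,160,460,310,4,"pics/c_scene.png")
crop(cv2.imread("pics/side0.png"),120,100,300,240,4,"pics/c_side.png")
crop(cv2.imread("pics/wrist0.png"),60,0,250,190,3,"pics/c_wrist.png")
E
```

```text
(no output)
```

View pics/c_scene.png

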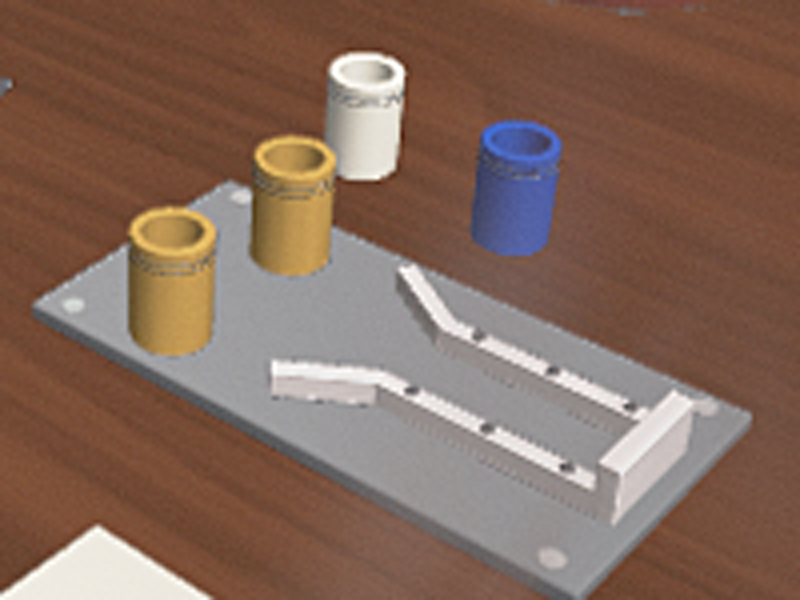

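View pics/c_side.png

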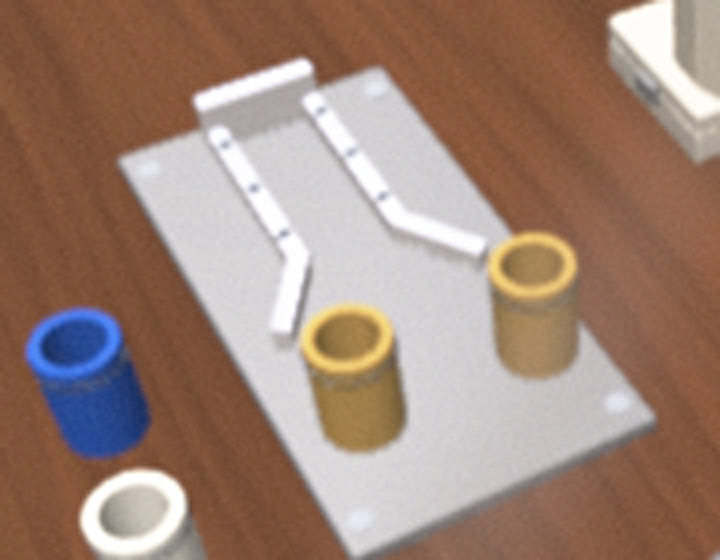

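View pics/c_wrist.png

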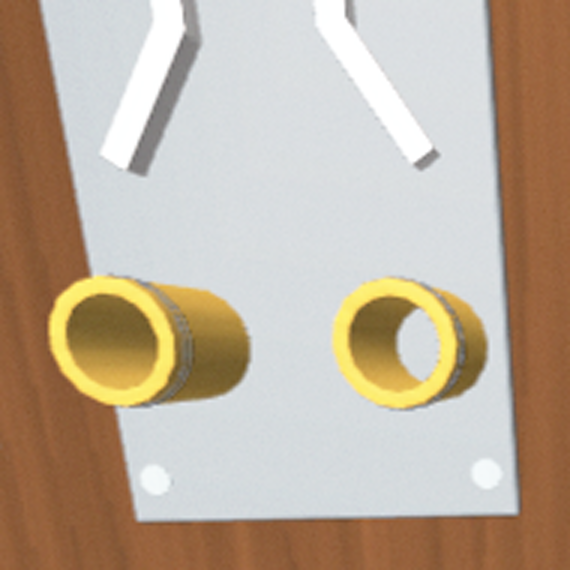

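Run:
```python
from h import *
np.set_printoptions(precision=4,suppress=True)
pl={"side":[(150,140),(215.5,117),(283.7,203.7),(208.7,237.5)],"scene":[(447.5,263),(406.2,308.7),(268.7,235.5),(317,205)],"wrist":[None,None,(232.7,171.3),(106,173.3)]}
for n in pl:
    P=[ray(n,*p,0.010) if p else None for p in pl[n]]
    print(n,*[p[:2] if p is not None else p for p in P])
    if n!="wrist":
        print([np.linalg.norm((P[i]-P[(i+1)%4])[:2]) for i in range(4)])
sl={"side":[(207,185),(253.2,166.2)],"scene":[(333.6,199.2),(303,217.8)],"wrist":[(97.7,113.7),(192.3,114.3)]}
for n in sl: print(n,*[ray(n,*p,0.070)[:2] for p in sl[n]])
# network: borescope top in side etc
```

```text
side [0.43   0.3181] [0.588  0.3208] [0.5934 0.0171] [0.4372 0.0165]
[np.float64(0.1580209431257035), np.float64(0.30369150881310764), np.float64(0.15626077627122917), np.float64(0.30177181731638814)]
scene [0.4306 0.3243] [0.5861 0.3308] [0.5927 0.0212] [0.4374 0.0185]
[np.float64(0.1556289037651136), np.float64(0.30960407640577453), np.float64(0.1552878221307808), np.float64(0.30580670580291625)]
wrist None None [0.5932 0.0167] [0.4351 0.0142]
side [0.4706 0.0803] [0.564  0.0813]
scene [0.4733 0.089 ] [0.5663 0.0884]
wrist [0.471  0.0844] [0.5646 0.0839]
```

Run:
```python
from h import *
np.set_printoptions(precision=4,suppress=True)
crop(cv2.imread("pics/side0.png"),240,220,350,370,4,"pics/c_side2.png")
crop(cv2.imread("pics/scene0.png"),190,90,290,210,5,"pics/c_scene2.png")
print("bore top side",ray("side",308,243,.194)[:2],"scene",ray("scene",230.5,114,.194)[:2])
print("white",ray("scene",351,177,.06)[:2],ray("side",154,229,.06)[:2],"blue",ray("scene",389.5,195.5,.06)[:2],ray("side",139,185,.06)[:2])
print("obj",ray("side",351,184,0.0)[:2],"blow",ray("side",429,268,0)[:2],"box",ray("side",298,118,.035)[:2])
```

```text
bore top side [ 0.5082 -0.1773] scene [ 0.5089 -0.1716]
white [0.3586 0.0489] [0.3577 0.0424] blue [0.3699 0.1553] [0.3664 0.1499]
obj [0.7439 0.0006] blow [ 0.7435 -0.2247] box [0.7365 0.197 ]
```

View pics/c_side2.png

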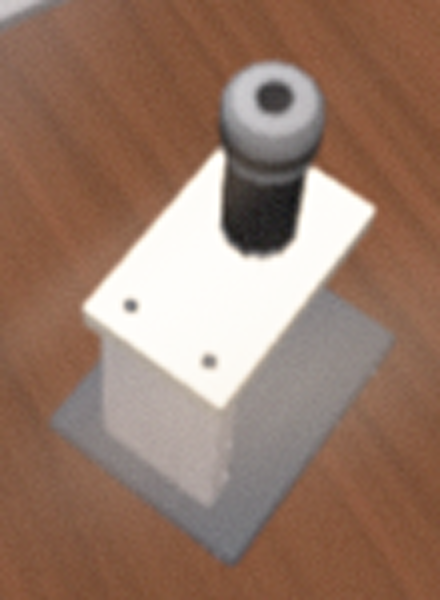

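View pics/c_scene2.png

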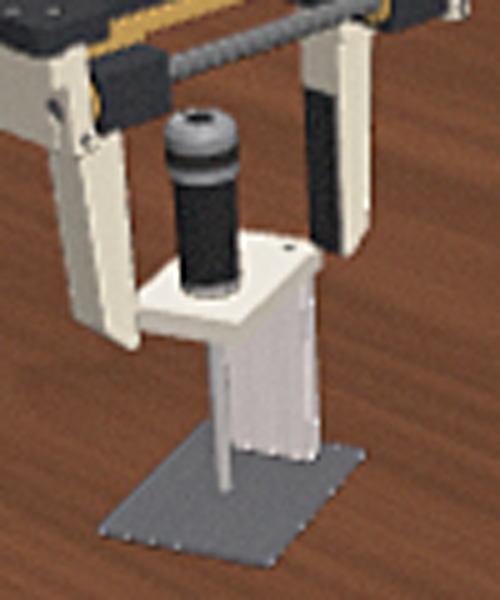

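Request:
play_rows --rows '[{"dz": -0.028,"dy": 0.028,"rx": -0.02,"claw": 0.066},{"dz": -0.028,"dy": 0.028,"dx": 0.02,"claw": 0.066},{"dz": -0.029,"dy": 0.028,"dx": 0.03,"claw": 0.066},{"dx": 0.03,"claw": 0.066},{"claw": 0.066}]'

```text
invalid input at $.rows[0]: expected keys dx, dy, dz, rx, ry, rz, claw
```

Run:
```python
from h import *
s=env.observe();print(s["position"],s["ee_rot"],s["contact_force"])
im=optics.snapshot("wrist"); cv2.imwrite("pics/w1.png",im[:,:,::-1]); c=cam("wrist"); print(c[0]["xyz"])
im=optics.snapshot("side"); cv2.imwrite("pics/s1.png",im[:,:,::-1])
```

```text
[6.49973804e-01 3.63188462e-05 2.18623665e-01] [-1.17381462e-05  7.07133752e-01  3.56267335e-05  7.07079808e-01] [-0.19258644  0.14799387 -0.9387102 ]
[0.64942971 0.08129717 0.38461355]
```

View pics/w1.png

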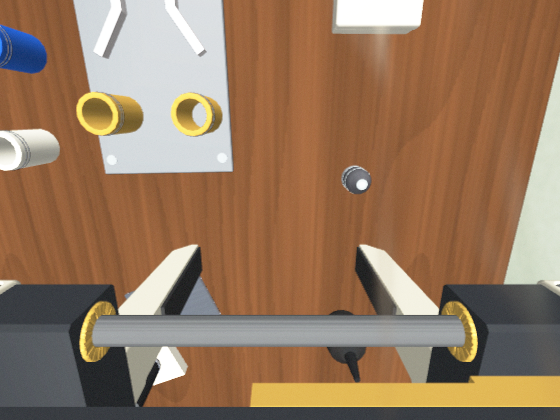

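View pics/s1.png

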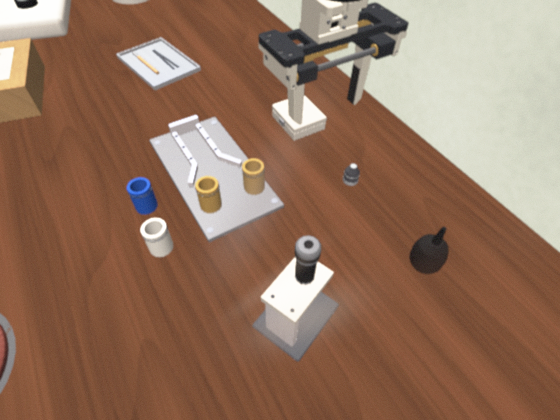

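Request:
play_rows --rows '[{"dx": 0,"dy": 0.02,"dz": -0.035,"rx": -0.02,"ry": 0,"rz": 0,"claw": 0.066},{"dx": 0,"dy": 0.02,"dz": -0.035,"rx": 0,"ry": 0,"rz": 0,"claw": 0.066},{"dx": 0,"dy": 0.015,"dz": -0.035,"rx": 0,"ry": 0,"rz": 0,"claw": 0.066},{"dx": 0,"dy": 0.0,"dz": -0.03,"rx": 0,"ry": 0,"rz": 0,"claw": 0.066},{"dx": 0,"dy": 0,"dz": 0,"rx": 0,"ry": 0,"rz": 0,"claw": 0.066}]'

```text
time: 1.72
position: [0.5072, 0.0542, 0.2183]
ee_rot: [-0.009, 0.71, 0.008, 0.704]
contact_force: [-0.7, -0.1, -0.1]
width: 0.726
```

Run:
```python
from h import *
s=env.observe();print(s["time"],s["position"],s["ee_rot"],s["contact_force"])
import pickle
c=cam("wrist");im=optics.snapshot("wrist"); cv2.imwrite("pics/w2.png",im[:,:,::-1]);  print(c[0]["xyz"],c[0]["orientation"])
pickle.dump(c,open("w2.pkl","wb"))
crop(im[:,:,::-1],100,0,500,300,2,"pics/w2c.png")
```

```text
1.7167 [0.50716459 0.05419779 0.21834211] [-0.00855468  0.70978385  0.00844446  0.70431697] [-0.67803458 -0.06871469 -0.09964501]
[0.50594306 0.13550462 0.38427419] [ 0.9890065   0.01269675 -0.00160053  0.14731723]
```

View pics/w2c.png

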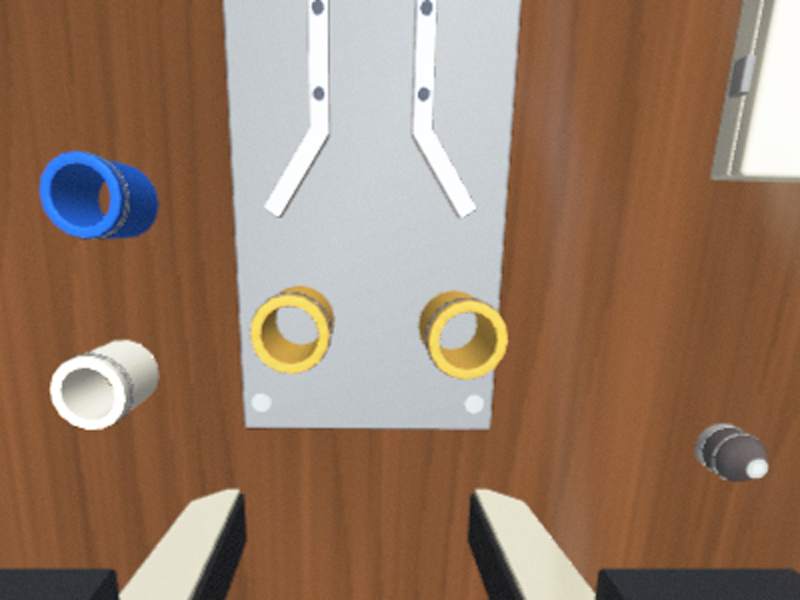

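Run:
```python
from h import *
import pickle
np.set_printoptions(precision=4,suppress=True)
c=pickle.load(open("w2.pkl","rb"))
for nm,u,v,z in [("A",245.5,165.5,.07),("B",333,168.5,.07),("pl",223,214,.01),("pr",345.5,214.5,.01),("kl",264,66.5,.024),("kr",307,66.5,.024),("tl",265,0,.024),("tr",308.5,0,.024),("el",212.5,0,.01),("er",360,0,.01)]:
    print(nm,ray("wrist",u,v,z,c)[:2])
```

```text
A [0.471  0.0865]
B [0.5621 0.0857]
pl [0.4347 0.0132]
pr [0.5936 0.0168]
kl [0.4868 0.1877]
kr [0.5335 0.1888]
tl [0.4871 0.2502]
tr [0.5318 0.2512]
el [0.4303 0.2534]
er [0.5876 0.2569]
```

Run:
```python
from h import *
s=env.observe();print(s["time"],s["position"],R.from_quat(s["ee_rot"]).as_matrix().round(4),s["contact_force"],np.round(s["dq"],4))
```

```text
1.7667 [0.51125847 0.05348074 0.21895985] [[-2.100e-03 -2.200e-02  9.998e-01]
 [-2.000e-04  9.998e-01  2.200e-02]
 [-1.000e+00 -1.000e-04 -2.200e-03]] [ 0.54563377 -0.31141603 -0.2567693 ] [ 0.0178  0.044   0.024  -0.1103  0.0032 -0.0222 -0.0003]
```

Request:
play_rows --rows '[{"dx": 0,"dy": 0.016,"dz": 0.0245,"rx": 0,"ry": 0,"rz": 0,"claw": 0.066},{"dx": 0,"dy": 0.0155,"dz": 0.024,"rx": 0,"ry": 0,"rz": 0,"claw": 0.066},{"dx": 0.03,"dy": 0,"dz": 0,"rx": 0,"ry": 0,"rz": 0,"claw": 0.066},{"dx": 0.03,"dy": 0,"dz": 0,"rx": 0,"ry": 0,"rz": 0,"claw": 0.066},{"dx": 0.02,"dy": 0,"dz": 0,"rx": 0,"ry": 0,"rz": 0,"claw": 0.066}]'

```text
time: 2.18
position: [0.5631, 0.0852, 0.1364]
ee_rot: [-0.007, 0.707, 0.007, 0.707]
contact_force: [-0.5, -0.5, -0.7]
width: 0.71
```

Request:
play_rows --rows '[{"dx": 0.01,"dy": 0,"dz": 0,"rx": 0,"ry": 0,"rz": 0,"claw": 0.066},{"dx": 0,"dy": 0,"dz": 0,"rx": 0,"ry": 0,"rz": 0,"claw": 0.066},{"dx": 0,"dy": 0,"dz": 0,"rx": 0,"ry": 0,"rz": 0,"claw": 0.066}]'

```text
time: 2.43
position: [0.5633, 0.0853, 0.1289]
ee_rot: [-0.007, 0.707, 0.007, 0.707]
contact_force: [0.9, -0.3, 0.6]
width: 0.713
```

Run:
```python
from h import *
s=env.observe();print(s["time"],s["position"],s["contact_force"],np.round(s["dq"],4))
im=optics.snapshot("wrist"); cv2.imwrite("pics/w3.png",im[:,:,::-1])
im=optics.snapshot("side"); crop(im[:,:,::-1],120,60,320,210,3,"pics/s3.png")
```

```text
2.4333 [0.5632555  0.08527024 0.12892316] [ 0.93026767 -0.34275743  0.64873974] [-0.0011 -0.031  -0.0023 -0.0183 -0.002   0.0011 -0.0016]
```

View pics/w3.png

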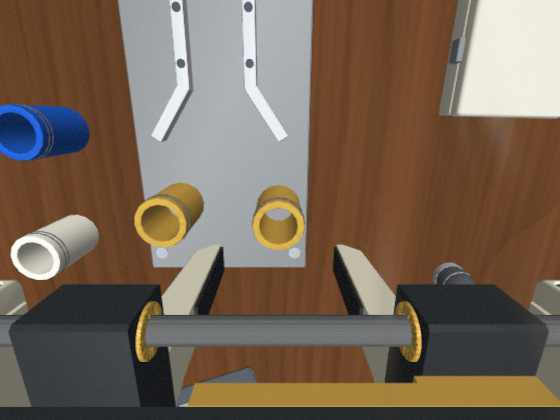

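View pics/s3.png

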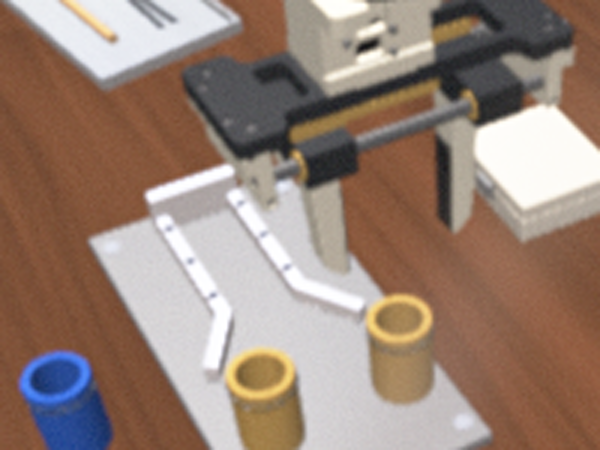

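Request:
play_rows --rows '[{"dx": 0.025,"dy": 0,"dz": 0,"rx": 0,"ry": 0,"rz": 0,"claw": 0.066},{"dx": 0.025,"dy": 0,"dz": 0,"rx": 0,"ry": 0,"rz": 0,"claw": 0.066},{"dx": 0.025,"dy": 0,"dz": 0,"rx": 0,"ry": 0,"rz": 0,"claw": 0.066},{"dx": 0.016,"dy": 0,"dz": 0,"rx": 0,"ry": 0,"rz": 0,"claw": 0.066},{"dx": 0,"dy": 0,"dz": 0,"rx": 0,"ry": 0,"rz": 0,"claw": 0.066}]'

```text
time: 2.95
position: [0.561, 0.0852, 0.036]
ee_rot: [-0.007, 0.708, 0.007, 0.706]
contact_force: [-0.2, 0.9, 0.3]
width: 0.713
```

Request:
play_rows --rows '[{"dx": 0,"dy": 0,"dz": 0,"rx": 0,"ry": 0,"rz": 0,"claw": 0.04},{"dx": 0,"dy": 0,"dz": 0,"rx": 0,"ry": 0,"rz": 0,"claw": 0.04},{"dx": 0,"dy": 0,"dz": 0,"rx": 0,"ry": 0,"rz": 0,"claw": 0.036},{"dx": 0,"dy": 0,"dz": 0,"rx": 0,"ry": 0,"rz": 0,"claw": 0.036},{"dx": 0,"dy": 0,"dz": 0,"rx": 0,"ry": 0,"rz": 0,"claw": 0.036}]' --grip_force 8

```text
time: 3.37
position: [0.5632, 0.0856, 0.0391]
ee_rot: [-0.007, 0.706, 0.007, 0.708]
contact_force: [-1.3, 0.1, 4.4]
width: 0.439
```

Run:
```python
from h import *
s=env.observe();print(s["time"],s["position"],s["contact_force"],s["width"]*93)
im=optics.snapshot("wrist"); cv2.imwrite("pics/w4.png",im[:,:,::-1])
```

```text
3.3667 [0.56317389 0.08563124 0.03905482] [-1.32697843  0.14798859  4.43223674] 40.8321501573479
```

View pics/w4.png

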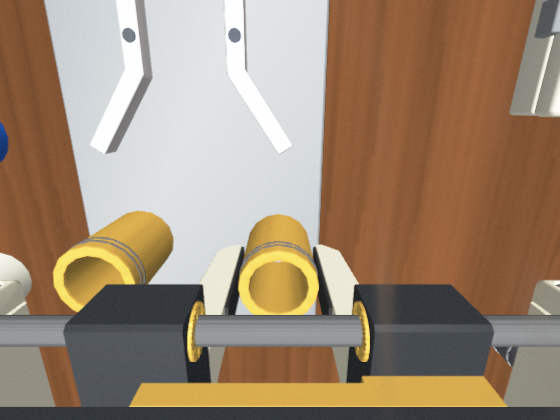

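Request:
play_rows --rows '[{"dx": 0,"dy": 0.0122,"dz": -0.0118,"rx": 0,"ry": 0,"rz": 0,"claw": 0.036},{"dx": 0,"dy": 0.0133,"dz": -0.0127,"rx": 0,"ry": 0,"rz": 0,"claw": 0.036},{"dx": 0,"dy": 0.0153,"dz": -0.0137,"rx": 0,"ry": 0,"rz": 0,"claw": 0.036},{"dx": 0,"dy": 0.0143,"dz": -0.0127,"rx": 0,"ry": 0,"rz": 0,"claw": 0.036},{"dx": 0,"dy": 0,"dz": 0,"rx": 0,"ry": 0,"rz": 0,"claw": 0.036}]'

```text
time: 3.83
position: [0.5085, 0.1434, 0.0389]
ee_rot: [-0.008, 0.707, 0.01, 0.707]
contact_force: [-2.0, 3.1, 6.3]
width: 0.441
```

Request:
play_rows --rows '[{"dx": 0,"dy": 0,"dz": 0,"rx": 0,"ry": 0,"rz": 0,"claw": 0.036},{"dx": 0,"dy": 0,"dz": 0,"rx": 0,"ry": 0,"rz": 0,"claw": 0.036}]'

```text
time: 4.0
position: [0.5097, 0.1421, 0.0389]
ee_rot: [-0.007, 0.707, 0.009, 0.707]
contact_force: [-2.0, 2.9, 7.3]
width: 0.441
```

Run:
```python
from h import *
s=env.observe();print(s["time"],s["position"],R.from_quat(s["ee_rot"]).as_matrix()[:2,1:].round(4),s["contact_force"],s["width"]*93)
im=optics.snapshot("wrist"); cv2.imwrite("pics/w5.png",im[:,:,::-1])
im=optics.snapshot("side"); crop(im[:,:,::-1],120,60,320,210,3,"pics/s5.png")
```

```text
4.0 [0.50969514 0.14210231 0.03894157] [[-0.0224  0.9997]
 [ 0.9997  0.0224]] [-1.99510087  2.85489161  7.3326147 ] 41.04288735909894
```

View pics/w5.png

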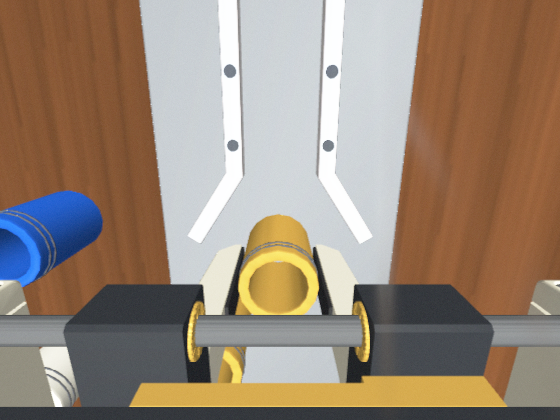

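View pics/s5.png

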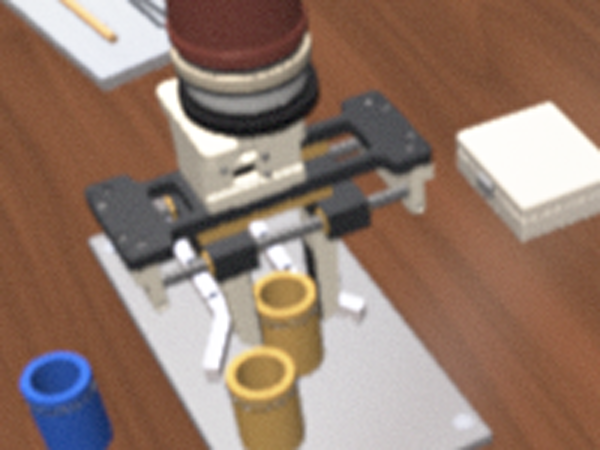

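Request:
play_rows --rows '[{"dx": 0,"dy": 0.018,"dz": 0.001,"rx": 0,"ry": 0,"rz": 0,"claw": 0.036},{"dx": 0,"dy": 0.02,"dz": 0,"rx": 0,"ry": 0,"rz": 0,"claw": 0.036},{"dx": 0,"dy": 0.02,"dz": 0,"rx": 0,"ry": 0,"rz": 0,"claw": 0.036},{"dx": 0,"dy": 0.02,"dz": 0,"rx": 0,"ry": 0,"rz": 0,"claw": 0.036},{"dx": 0,"dy": 0.018,"dz": 0,"rx": 0,"ry": 0,"rz": 0,"claw": 0.036}]'

```text
time: 4.52
position: [0.5104, 0.2351, 0.0389]
ee_rot: [-0.007, 0.706, 0.006, 0.708]
contact_force: [0.2, -2.7, 5.3]
width: 0.442
```

Request:
play_rows --rows '[{"dx": 0,"dy": 0.013,"dz": 0,"rx": 0,"ry": 0,"rz": 0,"claw": 0.036},{"dx": 0,"dy": 0.008,"dz": 0,"rx": 0,"ry": 0,"rz": 0,"claw": 0.036},{"dx": 0,"dy": 0.005,"dz": 0,"rx": 0,"ry": 0,"rz": 0,"claw": 0.036},{"dx": 0,"dy": 0.003,"dz": 0,"rx": 0,"ry": 0,"rz": 0,"claw": 0.036},{"dx": 0,"dy": 0,"dz": 0,"rx": 0,"ry": 0,"rz": 0,"claw": 0.036}]'

```text
time: 4.93
position: [0.5097, 0.2643, 0.0388]
ee_rot: [-0.007, 0.706, 0.007, 0.708]
contact_force: [0.2, -1.7, 5.5]
width: 0.444
```

Request:
play_rows --rows '[{"dx": 0,"dy": 0.004,"dz": 0,"rx": 0,"ry": 0,"rz": 0,"claw": 0.036},{"dx": 0,"dy": 0.004,"dz": 0,"rx": 0,"ry": 0,"rz": 0,"claw": 0.036},{"dx": 0,"dy": 0.004,"dz": 0,"rx": 0,"ry": 0,"rz": 0,"claw": 0.036},{"dx": 0,"dy": 0.003,"dz": 0,"rx": 0,"ry": 0,"rz": 0,"claw": 0.036},{"dx": 0,"dy": 0,"dz": 0,"rx": 0,"ry": 0,"rz": 0,"claw": 0.036}]'

```text
time: 5.35
position: [0.5096, 0.2789, 0.0388]
ee_rot: [-0.007, 0.706, 0.007, 0.708]
contact_force: [-0.9, -1.4, 5.4]
width: 0.439
```

Run:
```python
from h import *
s=env.observe();print(s["time"],s["position"],R.from_quat(s["ee_rot"]).as_matrix()[:2,1:].round(4),s["contact_force"],s["width"]*93)
im=optics.snapshot("wrist"); cv2.imwrite("pics/w6.png",im[:,:,::-1])
im=optics.snapshot("scene"); crop(im[:,:,::-1],300,120,500,270,4,"pics/s6.png")
```

```text
5.35 [0.50956894 0.2789335  0.03882615] [[-0.0197  0.9998]
 [ 0.9998  0.0197]] [-0.91716066 -1.39663603  5.35234972] 40.84929866395148
```

View pics/w6.png

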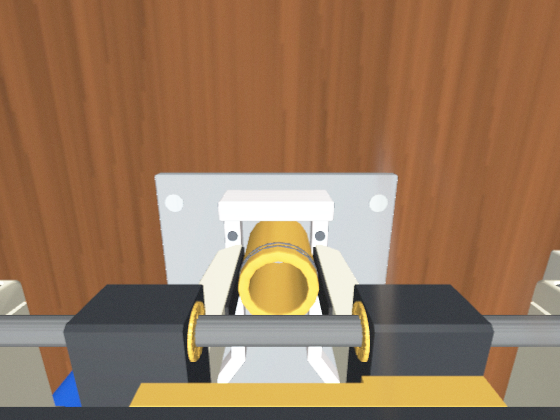

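View pics/s6.png

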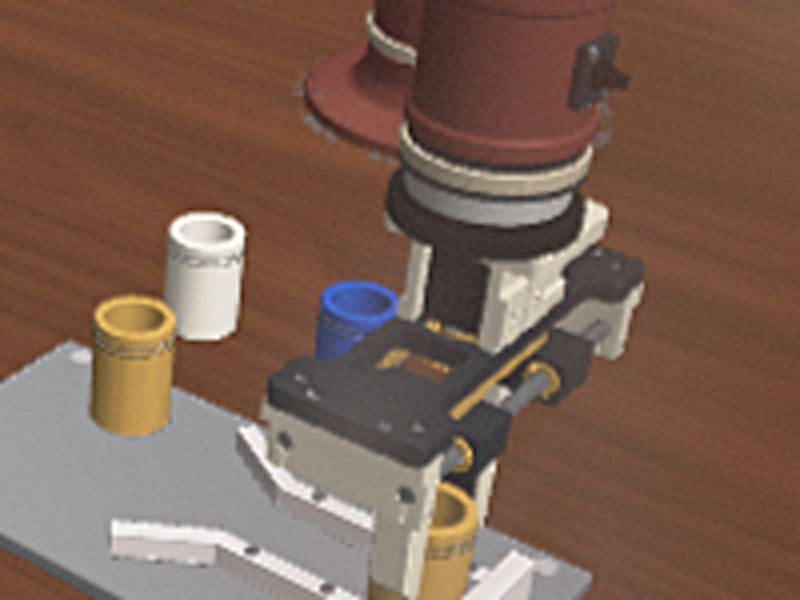

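Request:
play_rows --rows '[{"dx": 0,"dy": 0.002,"dz": 0,"rx": 0,"ry": 0,"rz": 0,"claw": 0.036},{"dx": 0,"dy": 0.002,"dz": 0,"rx": 0,"ry": 0,"rz": 0,"claw": 0.036},{"dx": 0,"dy": 0,"dz": 0,"rx": 0,"ry": 0,"rz": 0,"claw": 0.036}]'

```text
time: 5.7
position: [0.5095, 0.2823, 0.0388]
ee_rot: [-0.007, 0.706, 0.006, 0.708]
contact_force: [-0.3, -2.4, 5.3]
width: 0.441
```

Request:
play_rows --rows '[{"dx": 0,"dy": 0.002,"dz": 0,"rx": 0,"ry": 0,"rz": 0,"claw": 0.036},{"dx": 0,"dy": 0,"dz": 0,"rx": 0,"ry": 0,"rz": 0,"claw": 0.036}]'

```text
time: 5.87
position: [0.5095, 0.2836, 0.0388]
ee_rot: [-0.007, 0.707, 0.006, 0.708]
contact_force: [-0.3, -3.8, 7.0]
width: 0.442
```

Request:
play_rows --rows '[{"dx": 0,"dy": 0.0015,"dz": 0,"rx": 0,"ry": 0,"rz": 0,"claw": 0.036},{"dx": 0,"dy": 0,"dz": 0,"rx": 0,"ry": 0,"rz": 0,"claw": 0.036}]'

```text
time: 6.03
position: [0.5095, 0.2837, 0.0389]
ee_rot: [-0.008, 0.707, 0.005, 0.707]
contact_force: [0.1, -5.0, 7.5]
width: 0.438
```

Request:
play_rows --rows '[{"dx": 0,"dy": 0.0015,"dz": 0,"rx": 0,"ry": 0,"rz": 0,"claw": 0.036},{"dx": 0,"dy": 0,"dz": 0,"rx": 0,"ry": 0,"rz": 0,"claw": 0.036}]'

```text
time: 6.2
position: [0.5095, 0.2839, 0.0389]
ee_rot: [-0.008, 0.707, 0.004, 0.707]
contact_force: [-0.4, -6.7, 8.3]
width: 0.439
```

Request:
play_rows --rows '[{"dx": 0,"dy": -0.001,"dz": 0,"rx": 0,"ry": 0,"rz": 0,"claw": 0.066},{"dx": 0,"dy": 0,"dz": 0,"rx": 0,"ry": 0,"rz": 0,"claw": 0.066},{"dx": 0,"dy": 0,"dz": 0,"rx": 0,"ry": 0,"rz": 0,"claw": 0.066},{"dx": -0.02,"dy": 0,"dz": 0,"rx": 0,"ry": 0,"rz": 0,"claw": 0.066},{"dx": -0.025,"dy": 0,"dz": 0,"rx": 0,"ry": 0,"rz": 0,"claw": 0.066}]'

```text
time: 6.62
position: [0.5061, 0.2874, 0.0809]
ee_rot: [-0.008, 0.709, 0.007, 0.705]
contact_force: [0.1, -0.0, 0.2]
width: 0.7
```

Request:
play_rows --rows '[{"dx": -0.02,"dy": -0.02,"dz": -0.005,"rx": 0,"ry": 0,"rz": 0,"claw": 0.066},{"dx": 0,"dy": -0.04,"dz": -0.01,"rx": 0,"ry": 0,"rz": 0,"claw": 0.066},{"dx": 0,"dy": -0.04,"dz": -0.01,"rx": 0,"ry": 0,"rz": 0,"claw": 0.066},{"dx": 0,"dy": -0.04,"dz": -0.01,"rx": 0,"ry": 0,"rz": 0,"claw": 0.066},{"dx": 0,"dy": -0.035,"dz": -0.005,"rx": 0,"ry": 0,"rz": 0,"claw": 0.066}]'

```text
time: 7.03
position: [0.47, 0.11, 0.1026]
ee_rot: [-0.008, 0.708, 0.007, 0.707]
contact_force: [0.7, -0.7, -1.1]
width: 0.712
```

Request:
play_rows --rows '[{"dx": 0,"dy": -0.02,"dz": -0.003,"rx": 0,"ry": 0,"rz": 0,"claw": 0.066},{"dx": 0,"dy": -0.0,"dz": 0,"rx": 0,"ry": 0,"rz": 0,"claw": 0.066},{"dx": 0,"dy": -0.0,"dz": 0,"rx": 0,"ry": 0,"rz": 0,"claw": 0.066},{"dx": 0,"dy": 0,"dz": 0,"rx": 0,"ry": 0,"rz": 0,"claw": 0.066}]'

```text
time: 7.37
position: [0.4695, 0.0936, 0.1027]
ee_rot: [-0.007, 0.707, 0.008, 0.707]
contact_force: [0.2, -0.1, 0.4]
width: 0.712
```

Run:
```python
from h import *
s=env.observe();print(s["time"],s["position"],R.from_quat(s["ee_rot"]).as_matrix().round(4),s["contact_force"],s["width"]*93)
im=optics.snapshot("wrist"); cv2.imwrite("pics/w7.png",im[:,:,::-1])
im=optics.snapshot("side"); crop(im[:,:,::-1],120,60,320,210,3,"pics/s7.png")
```

```text
7.3667 [0.4694993  0.0935703  0.10270944] [[ 6.000e-04 -2.210e-02  9.998e-01]
 [ 1.700e-03  9.998e-01  2.210e-02]
 [-1.000e+00  1.700e-03  7.000e-04]] [ 0.21166308 -0.13824584  0.38430534] 66.21753215656837
```

View pics/w7.png

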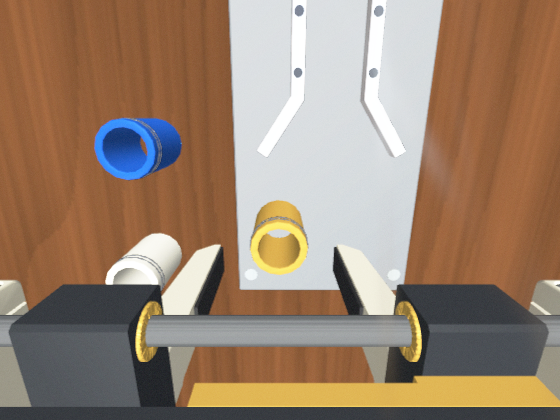

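View pics/s7.png

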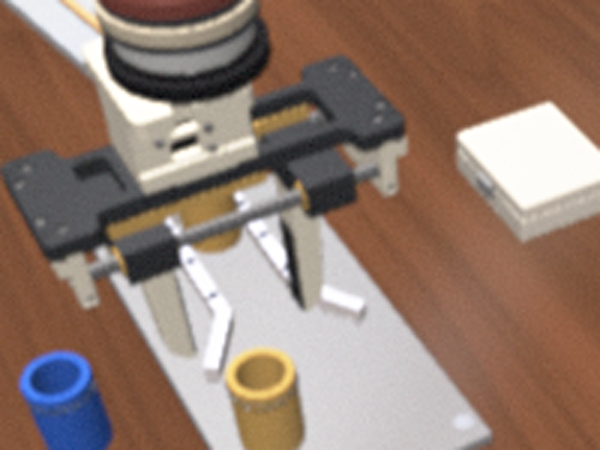

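Request:
play_rows --rows '[{"dx": 0.01,"dy": -0.0075,"dz": 0.001,"rx": 0,"ry": 0,"rz": 0,"claw": 0.066},{"dx": 0.018,"dy": 0,"dz": 0,"rx": 0,"ry": 0,"rz": 0,"claw": 0.066},{"dx": 0.02,"dy": 0,"dz": 0,"rx": 0,"ry": 0,"rz": 0,"claw": 0.066},{"dx": 0.015,"dy": 0,"dz": 0,"rx": 0,"ry": 0,"rz": 0,"claw": 0.066},{"dx": 0,"dy": 0,"dz": 0,"rx": 0,"ry": 0,"rz": 0,"claw": 0.066}]'

```text
time: 7.88
position: [0.4685, 0.0857, 0.0372]
ee_rot: [-0.008, 0.709, 0.008, 0.705]
contact_force: [-0.9, 0.5, 0.7]
width: 0.71
```

Request:
play_rows --rows '[{"dx": 0,"dy": 0,"dz": 0,"rx": 0,"ry": 0,"rz": 0,"claw": 0.04},{"dx": 0,"dy": 0,"dz": 0,"rx": 0,"ry": 0,"rz": 0,"claw": 0.04},{"dx": 0,"dy": 0,"dz": 0,"rx": 0,"ry": 0,"rz": 0,"claw": 0.036},{"dx": 0,"dy": 0,"dz": 0,"rx": 0,"ry": 0,"rz": 0,"claw": 0.036},{"dx": 0,"dy": 0,"dz": 0,"rx": 0,"ry": 0,"rz": 0,"claw": 0.036}]' --grip_force 8

```text
time: 8.3
position: [0.4706, 0.0846, 0.0405]
ee_rot: [-0.007, 0.707, 0.007, 0.707]
contact_force: [-1.1, -0.1, 3.2]
width: 0.457
```

Request:
play_rows --rows '[{"dx": 0,"dy": 0.0138,"dz": 0.0104,"rx": 0,"ry": 0,"rz": 0,"claw": 0.036},{"dx": 0,"dy": 0.0138,"dz": 0.0104,"rx": 0,"ry": 0,"rz": 0,"claw": 0.036},{"dx": 0,"dy": 0.0138,"dz": 0.0104,"rx": 0,"ry": 0,"rz": 0,"claw": 0.036},{"dx": 0,"dy": 0.0138,"dz": 0.0104,"rx": 0,"ry": 0,"rz": 0,"claw": 0.036},{"dx": 0,"dy": 0,"dz": 0,"rx": 0,"ry": 0,"rz": 0,"claw": 0.036}]'

```text
time: 8.72
position: [0.5136, 0.1441, 0.0404]
ee_rot: [-0.007, 0.705, 0.01, 0.709]
contact_force: [1.9, 3.1, 2.8]
width: 0.453
```

Request:
play_rows --rows '[{"dx": 0,"dy": 0,"dz": 0,"rx": 0,"ry": 0,"rz": 0,"claw": 0.036},{"dx": 0,"dy": 0,"dz": 0,"rx": 0,"ry": 0,"rz": 0,"claw": 0.036}]'

```text
time: 8.88
position: [0.5116, 0.1407, 0.0404]
ee_rot: [-0.007, 0.706, 0.008, 0.708]
contact_force: [0.9, 2.2, 3.0]
width: 0.457
```

Run:
```python
from h import *
s=env.observe();print(s["time"],s["position"],R.from_quat(s["ee_rot"]).as_matrix()[:2,1:].round(4),s["contact_force"],s["width"]*93)
im=optics.snapshot("wrist"); cv2.imwrite("pics/w8.png",im[:,:,::-1])
```

```text
8.8833 [0.51158232 0.1407103  0.0403727 ] [[-0.02    0.9998]
 [ 0.9998  0.02  ]] [0.91253828 2.23474794 2.99797558] 42.46746718987299
```

View pics/w8.png

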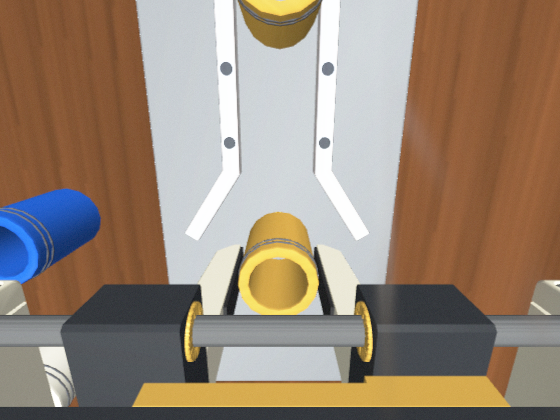

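Request:
play_rows --rows '[{"dx": 0,"dy": 0.018,"dz": -0.0005,"rx": 0,"ry": 0,"rz": 0,"claw": 0.036},{"dx": 0,"dy": 0.02,"dz": 0,"rx": 0,"ry": 0,"rz": 0,"claw": 0.036},{"dx": 0,"dy": 0.02,"dz": 0,"rx": 0,"ry": 0,"rz": 0,"claw": 0.036},{"dx": 0,"dy": 0.016,"dz": 0,"rx": 0,"ry": 0,"rz": 0,"claw": 0.036},{"dx": 0,"dy": 0.01,"dz": 0,"rx": 0,"ry": 0,"rz": 0,"claw": 0.036}]'

```text
time: 9.35
position: [0.5081, 0.2223, 0.0402]
ee_rot: [-0.008, 0.707, 0.006, 0.707]
contact_force: [-0.1, -4.2, 7.2]
width: 0.458
```

Request:
play_rows --rows '[{"dx": 0,"dy": 0.006,"dz": 0,"rx": 0,"ry": 0,"rz": 0,"claw": 0.036},{"dx": 0,"dy": 0.004,"dz": 0,"rx": 0,"ry": 0,"rz": 0,"claw": 0.036},{"dx": 0,"dy": 0.002,"dz": 0,"rx": 0,"ry": 0,"rz": 0,"claw": 0.036},{"dx": 0,"dy": 0,"dz": 0,"rx": 0,"ry": 0,"rz": 0,"claw": 0.036}]'

```text
time: 9.68
position: [0.5081, 0.2323, 0.0402]
ee_rot: [-0.008, 0.708, 0.005, 0.707]
contact_force: [0.5, -2.1, 5.6]
width: 0.456
```

Request:
play_rows --rows '[{"dx": 0,"dy": 0.003,"dz": 0.001,"rx": 0,"ry": 0,"rz": 0,"claw": 0.036},{"dx": 0,"dy": 0.002,"dz": 0,"rx": 0,"ry": 0,"rz": 0,"claw": 0.036},{"dx": 0,"dy": 0.002,"dz": 0,"rx": 0,"ry": 0,"rz": 0,"claw": 0.036},{"dx": 0,"dy": 0,"dz": 0,"rx": 0,"ry": 0,"rz": 0,"claw": 0.036}]'

```text
time: 10.02
position: [0.5089, 0.2387, 0.0402]
ee_rot: [-0.008, 0.708, 0.004, 0.707]
contact_force: [-0.0, -3.8, 6.6]
width: 0.454
```

Request:
play_rows --rows '[{"dx": 0,"dy": 0.0015,"dz": 0,"rx": 0,"ry": 0,"rz": 0,"claw": 0.036},{"dx": 0,"dy": 0.001,"dz": 0,"rx": 0,"ry": 0,"rz": 0,"claw": 0.036},{"dx": 0,"dy": 0,"dz": 0,"rx": 0,"ry": 0,"rz": 0,"claw": 0.036}]'

```text
time: 10.27
position: [0.5089, 0.2398, 0.0402]
ee_rot: [-0.008, 0.708, 0.003, 0.706]
contact_force: [-0.9, -4.6, 7.7]
width: 0.452
```

Request:
play_rows --rows '[{"dx": 0,"dy": 0.0015,"dz": 0,"rx": 0,"ry": 0,"rz": 0,"claw": 0.036},{"dx": 0,"dy": 0,"dz": 0,"rx": 0,"ry": 0,"rz": 0,"claw": 0.036}]'

```text
time: 10.43
position: [0.5088, 0.2401, 0.0401]
ee_rot: [-0.008, 0.708, 0.002, 0.706]
contact_force: [0.0, -6.8, 6.9]
width: 0.457
```

Request:
play_rows --rows '[{"dx": 0,"dy": 0.0015,"dz": 0,"rx": 0,"ry": 0,"rz": 0,"claw": 0.036},{"dx": 0,"dy": 0,"dz": 0,"rx": 0,"ry": 0,"rz": 0,"claw": 0.036}]'

```text
time: 10.6
position: [0.5087, 0.2405, 0.0399]
ee_rot: [-0.009, 0.708, 0.002, 0.706]
contact_force: [-0.7, -7.5, 7.5]
width: 0.45
```

Run:
```python
from h import *
s=env.observe();print(s["time"],s["position"],R.from_quat(s["ee_rot"]).as_matrix().round(4),s["contact_force"],s["width"]*93)
im=optics.snapshot("wrist"); crop(im[:,:,::-1],180,150,380,300,4,"pics/w9.png")
```

```text
10.6 [0.50868099 0.24053972 0.03992955] [[-0.0031 -0.0148  0.9999]
 [-0.01    0.9998  0.0148]
 [-0.9999 -0.0099 -0.0033]] [-0.7063522  -7.47206346  7.48227131] 41.86161222109353
```

View pics/w9.png

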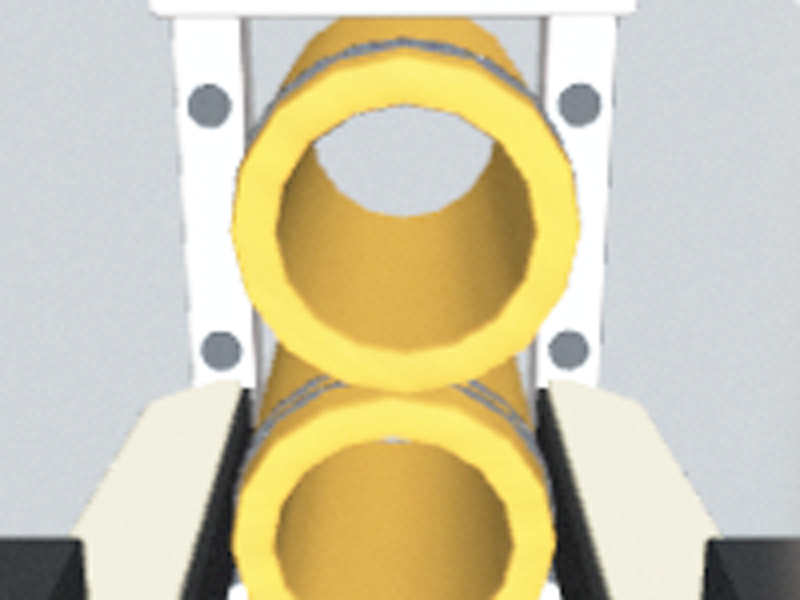

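Request:
play_rows --rows '[{"dx": 0,"dy": -0.002,"dz": 0,"rx": 0,"ry": 0,"rz": 0,"claw": 0.066},{"dx": 0,"dy": 0,"dz": 0,"rx": 0,"ry": 0,"rz": 0,"claw": 0.066},{"dx": 0,"dy": 0,"dz": 0,"rx": 0,"ry": 0,"rz": 0,"claw": 0.066},{"dx": -0.02,"dy": 0,"dz": 0,"rx": 0,"ry": 0,"rz": 0,"claw": 0.066},{"dx": -0.03,"dy": 0,"dz": 0,"rx": 0,"ry": 0,"rz": 0,"claw": 0.066}]'

```text
time: 11.07
position: [0.5061, 0.2459, 0.0872]
ee_rot: [-0.009, 0.71, 0.006, 0.704]
contact_force: [0.8, 0.3, 0.8]
width: 0.701
```

Request:
play_rows --rows '[{"dx": -0.03,"dy": 0.0,"dz": 0,"rx": 0,"ry": 0,"rz": 0,"claw": 0.07},{"dx": -0.035,"dy": 0.01,"dz": 0,"rx": 0,"ry": 0,"rz": 0,"claw": 0.07},{"dx": -0.035,"dy": 0.015,"dz": 0,"rx": 0,"ry": 0,"rz": 0,"claw": 0.07},{"dx": -0.03,"dy": 0.015,"dz": 0,"rx": 0,"ry": 0,"rz": 0,"claw": 0.07},{"dx": 0,"dy": 0,"dz": 0,"rx": 0,"ry": 0,"rz": 0,"claw": 0.07}]'

```text
time: 11.48
position: [0.5102, 0.2932, 0.2262]
ee_rot: [-0.005, 0.703, 0.013, 0.711]
contact_force: [0.5, 0.9, 0.3]
width: 0.75
```

Request:
play_rows --rows '[{"dx": 0,"dy": 0,"dz": 0,"rx": 0,"ry": 0,"rz": 0,"claw": 0.07},{"dx": 0,"dy": 0,"dz": 0,"rx": 0,"ry": 0,"rz": 0,"claw": 0.07}]'

```text
time: 11.65
position: [0.5073, 0.2861, 0.2186]
ee_rot: [-0.008, 0.708, 0.007, 0.706]
contact_force: [-0.5, -0.3, -0.3]
width: 0.754
```

Run:
```python
from h import *
import pickle
s=env.observe();print(s["time"],s["position"],R.from_quat(s["ee_rot"]).as_matrix().round(4),s["contact_force"],s["width"]*93)
c=cam("wrist");im=optics.snapshot("wrist"); cv2.imwrite("pics/w10f.png",im[:,:,::-1]);crop(im[:,:,::-1],200,130,350,280,5,"pics/w10.png")
pickle.dump(c,open("w10.pkl","wb"))
print([([round(a*b,1) for a,b in zip(d["rect"],[560,420,560,420])],round(d["confidence"],2)) for d in optics.boxes_of("wrist","sleeve_a")])
im=optics.snapshot("scene"); crop(im[:,:,::-1],260,160,460,310,4,"pics/s10.png")
```

```text
11.65 [0.50726148 0.28613279 0.21859379] [[-0.0022 -0.0205  0.9998]
 [-0.0015  0.9998  0.0205]
 [-1.     -0.0015 -0.0023]] [-0.47538694 -0.32256376 -0.34340253] 70.10897115787273
[([264.3, 174.8, 301.5, 217.0], 0.87), ([149.0, 261.1, 181.1, 294.6], 0.83), ([261.6, 214.5, 300.0, 251.7], 0.81)]
```

View pics/w10.png

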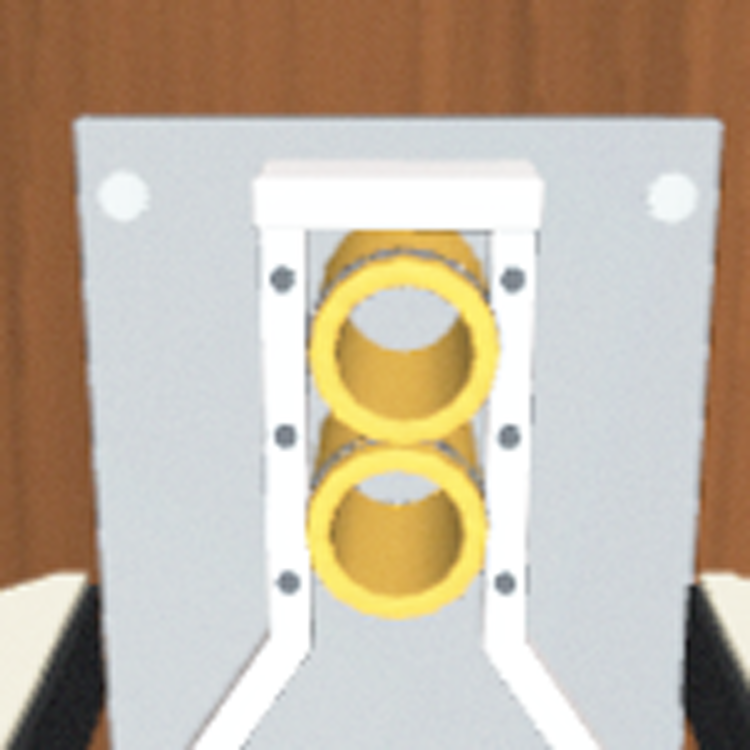

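View pics/s10.png

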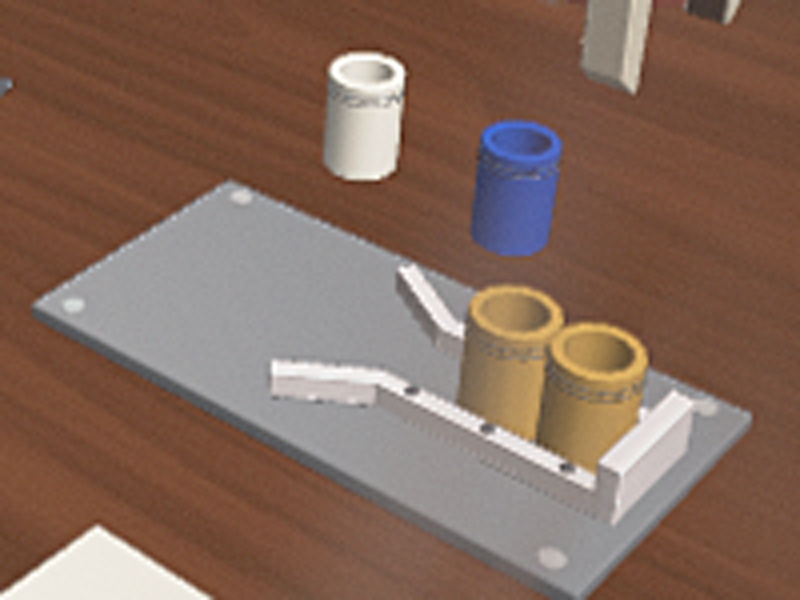

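Run:
```python
from h import *
import pickle
np.set_printoptions(precision=4,suppress=True)
c=pickle.load(open("w10.pkl","rb"))
im=cv2.imread("pics/w10f.png"); hsv=cv2.cvtColor(im,cv2.COLOR_BGR2HSV)
print(hsv[174:182,281], hsv[228:232,281])
F=lambda x,y:(200+(x+.5)/5-.5,130+(y+.5)/5-.5)
for nm,x,y,z in [("front",404.5,350,.07),("rear",397,530,.07),("stopL",254,228,.04),("stopR",543,228,.04)]:
    print(nm,ray("wrist",*F(x,y),z,c)[:2])
for y in (257,443): print(ray("wrist",*F(404,y),.07,c)[:2])
for y in (441,620): print(ray("wrist",*F(397,y),.07,c)[:2])
```

```text
[[ 60   1 255]
 [ 23   4 246]
 [ 21 160 228]
 [ 21 159 229]
 [ 20 158 225]
 [ 19 126 200]
 [ 17  62 170]
 [ 21 156 229]] [[ 97  10 219]
 [100   7 211]
 [ 19  46 190]
 [ 20 166 220]]
front [0.5093 0.2824]
rear [0.5086 0.2408]
stopL [0.4744 0.3026]
stopR [0.5409 0.304 ]
[0.5088 0.3027]
[0.5097 0.2613]
[0.5082 0.2617]
[0.5091 0.2188]
```

Request:
play_rows --rows '[{"dx": -0.004,"dy": -0.03,"dz": 0,"rx": 0,"ry": 0,"rz": 0,"claw": 0.08},{"dx": -0.004,"dy": -0.04,"dz": -0.001,"rx": 0,"ry": 0,"rz": 0,"claw": 0.08},{"dx": -0.004,"dy": -0.04,"dz": -0.001,"rx": 0,"ry": 0,"rz": 0,"claw": 0.08},{"dx": 0,"dy": -0.04,"dz": -0.001,"rx": 0,"ry": 0,"rz": 0,"claw": 0.08},{"dx": 0,"dy": -0.04,"dz": -0.001,"rx": 0,"ry": 0,"rz": 0,"claw": 0.08}]'

```text
time: 12.22
position: [0.5073, 0.0942, 0.2308]
ee_rot: [-0.007, 0.708, 0.007, 0.706]
contact_force: [0.4, -1.5, -0.9]
width: 0.862
```

Request:
play_rows --rows '[{"dx": 0,"dy": -0.04,"dz": -0.001,"rx": 0,"ry": 0,"rz": 0,"claw": 0.08},{"dx": 0,"dy": -0.04,"dz": -0.001,"rx": 0,"ry": 0,"rz": 0,"claw": 0.08},{"dx": 0,"dy": -0.04,"dz": -0.001,"rx": 0,"ry": 0,"rz": 0,"claw": 0.08},{"dx": 0,"dy": -0.035,"dz": 0,"rx": 0,"ry": 0,"rz": 0,"claw": 0.08},{"dx": 0,"dy": -0.03,"dz": 0,"rx": 0,"ry": 0,"rz": 0,"claw": 0.08}]'

```text
time: 12.63
position: [0.5074, -0.0921, 0.2307]
ee_rot: [-0.006, 0.708, 0.005, 0.706]
contact_force: [0.9, 0.1, -0.4]
width: 0.861
```

Request:
play_rows --rows '[{"dx": 0,"dy": -0.02,"dz": 0,"rx": 0,"ry": 0,"rz": 0,"claw": 0.08},{"dx": 0,"dy": -0.01,"dz": 0,"rx": 0,"ry": 0,"rz": 0,"claw": 0.08},{"dx": 0,"dy": 0,"dz": 0,"rx": 0,"ry": 0,"rz": 0,"claw": 0.08},{"dx": 0,"dy": 0,"dz": 0,"rx": 0,"ry": 0,"rz": 0,"claw": 0.08},{"dx": 0,"dy": 0,"dz": 0,"rx": 0,"ry": 0,"rz": 0,"claw": 0.08}]'

```text
time: 13.05
position: [0.5094, -0.116, 0.2312]
ee_rot: [-0.008, 0.707, 0.009, 0.707]
contact_force: [1.0, 0.4, 0.5]
width: 0.857
```

Run:
```python
from h import *
import pickle
s=env.observe();print(s["time"],s["position"],R.from_quat(s["ee_rot"]).as_matrix().round(4),s["contact_force"],s["width"]*93)
c=cam("wrist");im=optics.snapshot("wrist"); cv2.imwrite("pics/w11f.png",im[:,:,::-1]);crop(im[:,:,::-1],160,170,420,350,3,"pics/w11.png")
pickle.dump(c,open("w11.pkl","wb"))
print([([round(a*b,1) for a,b in zip(d["rect"],[560,420,560,420])],round(d["confidence"],2)) for d in optics.boxes_of("wrist","borescope")])
```

```text
13.05 [ 0.50944161 -0.11599132  0.2311646 ] [[-0.001  -0.0231  0.9997]
 [ 0.0018  0.9997  0.0231]
 [-1.      0.0018 -0.001 ]] [0.95943145 0.43794319 0.54369677] 79.71293020152586
[([252.8, 227.1, 293.7, 311.8], 0.76)]
```

View pics/w11.png

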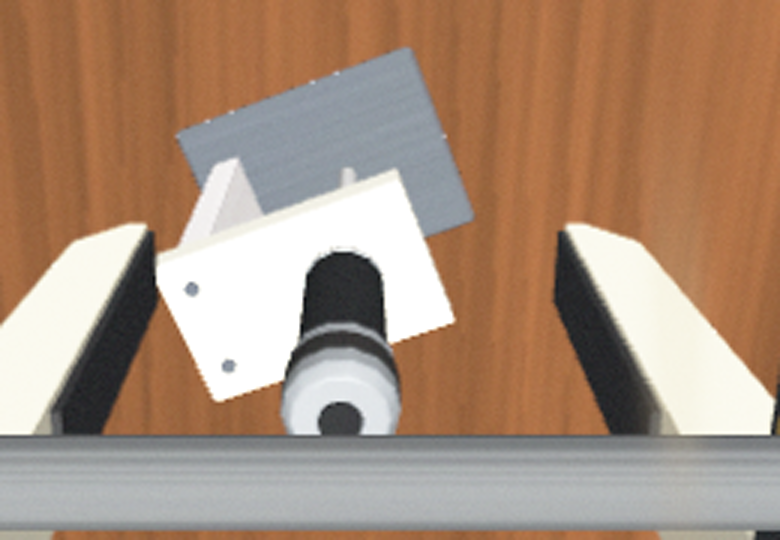

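Run:
```python
from h import *
import pickle
np.set_printoptions(precision=4,suppress=True)
c=pickle.load(open("w11.pkl","rb")); print(c[0]["xyz"])
F=lambda x,y:(160+(x+.5)/3-.5,170+(y+.5)/3-.5)
print("base +y edge",ray("wrist",*F(343,249),.115,c)[:2], "minus .014")
print("dot",ray("wrist",*F(341,420),.194,c)[:2], "headL/R",ray("wrist",*F(283,410),.19,c)[:2],ray("wrist",*F(400,410),.19,c)[:2])
# shelf corners z=.115
for p in [(155,257),(399,175),(455,321),(218,402)]: print(ray("wrist",*F(*p),.115,c)[:2])
```

```text
[ 0.5072 -0.035   0.3973]
base +y edge [ 0.506  -0.1666] minus .014
dot [ 0.5068 -0.1783] headL/R [ 0.4914 -0.1784] [ 0.5223 -0.1777]
[ 0.4422 -0.1711]
[ 0.524  -0.1394]
[ 0.5456 -0.193 ]
[ 0.4624 -0.2275]
```

Request:
play_rows --rows '[{"dx": 0,"dy": -0.02,"dz": -0.001,"rx": 0,"ry": 0,"rz": 0,"claw": 0.08},{"dx": 0,"dy": -0.02,"dz": -0.001,"rx": 0,"ry": 0,"rz": 0,"claw": 0.08},{"dx": 0,"dy": -0.0155,"dz": -0.001,"rx": 0,"ry": 0,"rz": 0,"claw": 0.08},{"dx": 0,"dy": -0.007,"dz": -0.0007,"rx": 0,"ry": 0,"rz": 0,"claw": 0.08},{"dx": 0,"dy": 0,"dz": 0,"rx": 0,"ry": 0,"rz": 0,"claw": 0.08}]'

```text
time: 13.57
position: [0.5068, -0.1818, 0.2316]
ee_rot: [-0.007, 0.707, 0.006, 0.707]
contact_force: [0.8, 0.6, 1.3]
width: 0.858
```

Request:
play_rows --rows '[{"dx": 0.02,"dy": 0,"dz": 0,"rx": 0,"ry": 0,"rz": 0,"claw": 0.08},{"dx": 0.025,"dy": 0,"dz": 0,"rx": 0,"ry": 0,"rz": 0,"claw": 0.08},{"dx": 0.015,"dy": 0,"dz": 0,"rx": 0,"ry": 0,"rz": 0,"claw": 0.07},{"dx": 0,"dy": 0,"dz": 0,"rx": 0,"ry": 0,"rz": 0,"claw": 0.065},{"dx": 0,"dy": 0,"dz": 0,"rx": 0,"ry": 0,"rz": 0,"claw": 0.06}]'

```text
time: 13.98
position: [0.507, -0.179, 0.1713]
ee_rot: [-0.007, 0.708, 0.008, 0.707]
contact_force: [-0.5, -0.2, 0.3]
width: 0.696
```

Run:
```python
from h import *
s=env.observe();print(s["time"],s["position"],R.from_quat(s["ee_rot"]).as_matrix().round(4),s["contact_force"],s["width"]*93)
im=optics.snapshot("wrist"); cv2.imwrite("pics/w12.png",im[:,:,::-1])
im=optics.snapshot("scene"); crop(im[:,:,::-1],160,60,320,220,4,"pics/s12.png")
im=optics.snapshot("side"); crop(im[:,:,::-1],220,180,400,360,4,"pics/d12.png")
```

```text
13.9833 [ 0.50701776 -0.17899116  0.1712859 ] [[-0.0015 -0.0224  0.9997]
 [ 0.0015  0.9997  0.0224]
 [-1.      0.0015 -0.0014]] [-0.47277608 -0.22170324  0.28285975] 64.7065961989694
```

View pics/w12.png

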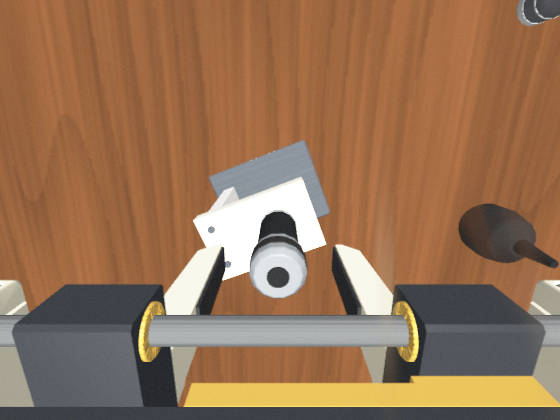

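View pics/s12.png

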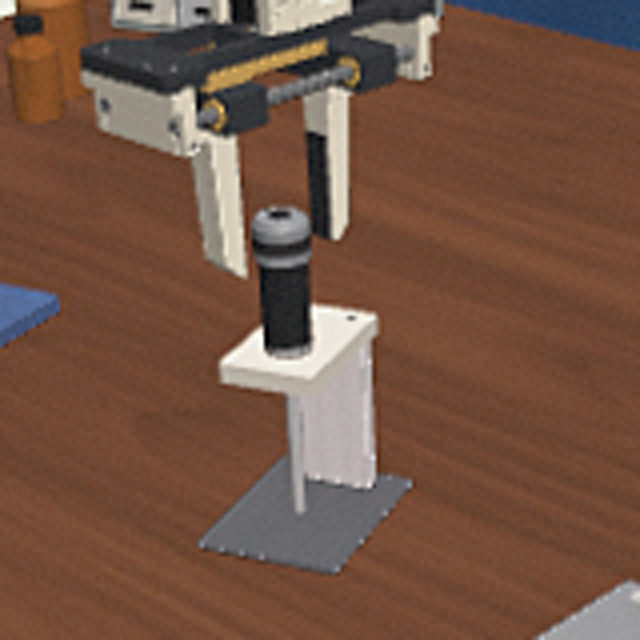

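View pics/d12.png

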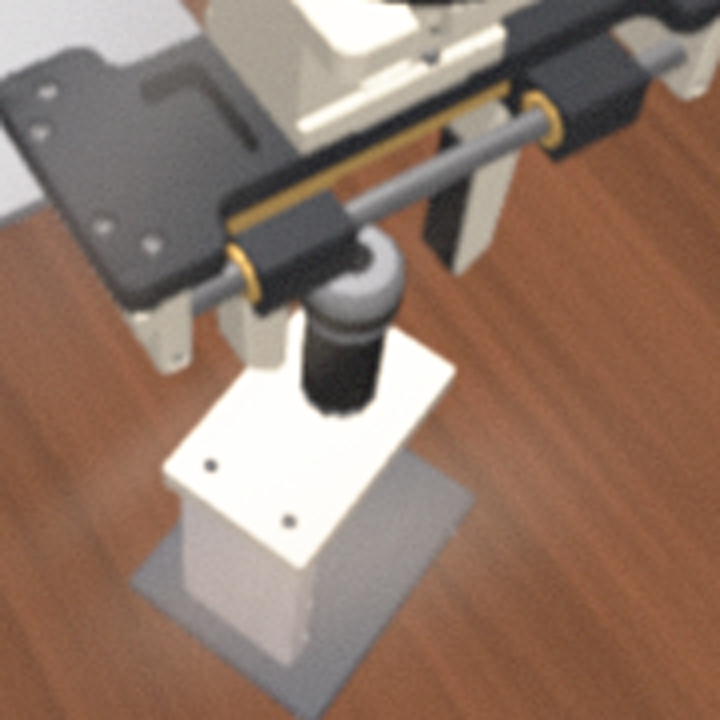

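Run:
```python
from h import *
print(ray("wrist",278,278,.194)[:2], ray("wrist",278.5,211,.115)[:2],env.observe()["position"])
```

```text
[ 0.50762184 -0.18190507] [ 0.50796873 -0.1687638 ] [ 0.50811228 -0.18048462  0.17296255]
```

Request:
play_rows --rows '[{"dx": 0.015,"dy": 0,"dz": 0,"rx": 0,"ry": 0,"rz": 0,"claw": 0.06},{"dx": 0.018,"dy": 0,"dz": 0,"rx": 0,"ry": 0,"rz": 0,"claw": 0.06},{"dx": 0.01,"dy": 0,"dz": 0,"rx": 0,"ry": 0,"rz": 0,"claw": 0.055},{"dx": 0.005,"dy": 0,"dz": 0,"rx": 0,"ry": 0,"rz": 0,"claw": 0.05},{"dx": 0,"dy": 0,"dz": 0,"rx": 0,"ry": 0,"rz": 0,"claw": 0.05}]'

```text
time: 14.55
position: [0.5067, -0.1807, 0.1232]
ee_rot: [-0.007, 0.707, 0.007, 0.707]
contact_force: [-0.4, -0.6, -0.4]
width: 0.548
```

Request:
play_rows --rows '[{"dx": 0,"dy": 0,"dz": 0,"rx": 0,"ry": 0,"rz": 0,"claw": 0.04},{"dx": 0,"dy": 0,"dz": 0,"rx": 0,"ry": 0,"rz": 0,"claw": 0.03},{"dx": 0,"dy": 0,"dz": 0,"rx": 0,"ry": 0,"rz": 0,"claw": 0.02},{"dx": 0,"dy": 0,"dz": 0,"rx": 0,"ry": 0,"rz": 0,"claw": 0.02},{"dx": 0,"dy": 0,"dz": 0,"rx": 0,"ry": 0,"rz": 0,"claw": 0.02}]' --grip_force 30

```text
time: 14.97
position: [0.5074, -0.1811, 0.1244]
ee_rot: [-0.007, 0.707, 0.007, 0.708]
contact_force: [-0.9, 1.1, 3.2]
width: 0.335
```

Run:
```python
from h import *
s=env.observe();print(s["time"],s["position"],R.from_quat(s["ee_rot"]).as_matrix().round(4),s["contact_force"],s["width"]*93)
im=optics.snapshot("wrist"); cv2.imwrite("pics/w13.png",im[:,:,::-1])
im=optics.snapshot("scene"); crop(im[:,:,::-1],160,60,320,220,4,"pics/s13.png")
```

```text
14.9667 [ 0.50742343 -0.18109478  0.12438963] [[ 1.300e-03 -1.990e-02  9.998e-01]
 [-4.000e-04  9.998e-01  1.990e-02]
 [-1.000e+00 -4.000e-04  1.300e-03]] [-0.8764475   1.06650136  3.24987311] 31.196516633991703
```

View pics/s13.png

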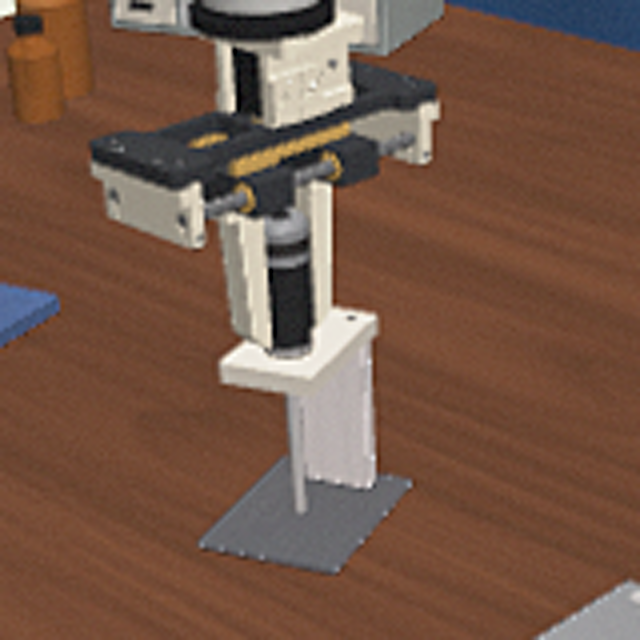

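View pics/w13.png

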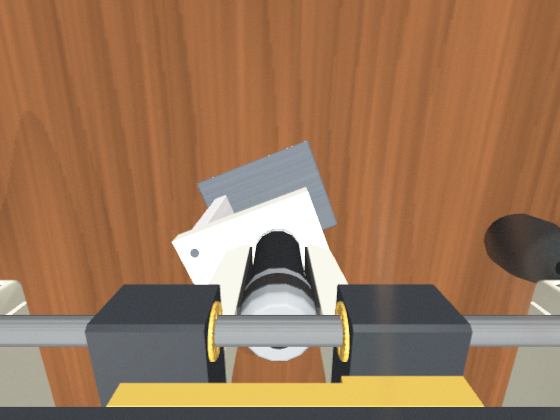

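Request:
play_rows --rows '[{"dx": 0,"dy": 0,"dz": 0,"rx": 0,"ry": 0,"rz": 0,"claw": 0.015},{"dx": 0,"dy": 0,"dz": 0,"rx": 0,"ry": 0,"rz": 0,"claw": 0.015},{"dx": 0,"dy": 0,"dz": 0,"rx": 0,"ry": 0,"rz": 0,"claw": 0.015}]'

```text
time: 15.32
position: [0.5074, -0.1811, 0.1243]
ee_rot: [-0.007, 0.707, 0.007, 0.708]
contact_force: [-1.8, 0.8, 5.6]
width: 0.337
```

Run:
```python
from h import *
im=optics.snapshot("scene"); crop(im[:,:,::-1],200,80,260,155,8,"pics/s14.png")
im=optics.snapshot("side"); crop(im[:,:,::-1],260,190,340,310,6,"pics/d14.png")
print([round(env.observe()["width"]*93,2)], env.observe()["torque"])
```

```text
[31.05] [0.01940604 0.13817664 0.01831389]
```

View pics/s14.png

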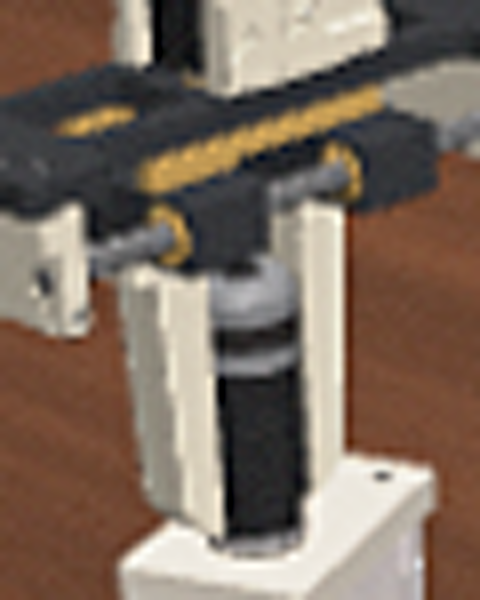

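View pics/d14.png

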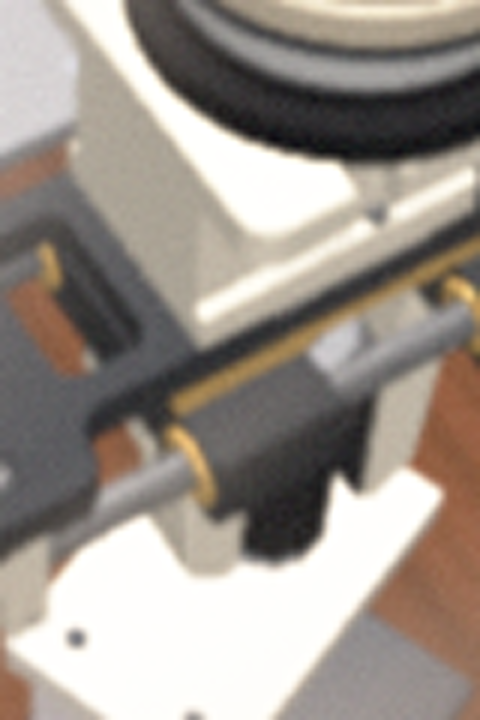

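Request:
play_rows --rows '[{"dx": 0,"dy": 0,"dz": 0,"rx": 0,"ry": 0,"rz": 0,"claw": 0.045},{"dx": 0,"dy": 0,"dz": 0,"rx": 0,"ry": 0,"rz": 0,"claw": 0.045},{"dx": 0.003,"dy": 0,"dz": 0,"rx": 0,"ry": 0,"rz": 0,"claw": 0.045},{"dx": 0.0025,"dy": 0,"dz": 0,"rx": 0,"ry": 0,"rz": 0,"claw": 0.045},{"dx": 0,"dy": 0,"dz": 0,"rx": 0,"ry": 0,"rz": 0,"claw": 0.045}]'

```text
time: 15.83
position: [0.5063, -0.1806, 0.1172]
ee_rot: [-0.007, 0.708, 0.007, 0.706]
contact_force: [0.4, 0.6, -1.3]
width: 0.485
```

Request:
play_rows --rows '[{"dx": 0,"dy": 0,"dz": 0,"rx": 0,"ry": 0,"rz": 0,"claw": 0.035},{"dx": 0,"dy": 0,"dz": 0,"rx": 0,"ry": 0,"rz": 0,"claw": 0.025},{"dx": 0,"dy": 0,"dz": 0,"rx": 0,"ry": 0,"rz": 0,"claw": 0.015},{"dx": 0,"dy": 0,"dz": 0,"rx": 0,"ry": 0,"rz": 0,"claw": 0.015},{"dx": 0,"dy": 0,"dz": 0,"rx": 0,"ry": 0,"rz": 0,"claw": 0.015}]'

```text
time: 16.25
position: [0.5069, -0.1809, 0.1181]
ee_rot: [-0.007, 0.707, 0.007, 0.707]
contact_force: [-0.1, -0.2, -1.3]
width: 0.332
```

Request:
play_rows --rows '[{"dx": -0.005,"dy": 0,"dz": 0,"rx": 0,"ry": 0,"rz": 0,"claw": 0.015},{"dx": -0.01,"dy": 0,"dz": 0,"rx": 0,"ry": 0,"rz": 0,"claw": 0.015},{"dx": -0.01,"dy": 0,"dz": 0,"rx": 0,"ry": 0,"rz": 0,"claw": 0.015},{"dx": 0,"dy": 0,"dz": 0,"rx": 0,"ry": 0,"rz": 0,"claw": 0.015}]' --grip_force 40

```text
time: 16.58
position: [0.5086, -0.1815, 0.1458]
ee_rot: [-0.008, 0.705, 0.006, 0.709]
contact_force: [-0.2, -0.9, -1.8]
width: 0.329
```

Run:
```python
from h import *
s=env.observe();print(s["time"],s["position"],R.from_quat(s["ee_rot"]).as_matrix().round(4),s["contact_force"],s["width"]*93)
im=optics.snapshot("scene"); crop(im[:,:,::-1],180,60,300,210,5,"pics/s15.png")
im=optics.snapshot("side"); crop(im[:,:,::-1],240,170,360,320,5,"pics/d15.png")
```

```text
16.5833 [ 0.50861452 -0.18150382  0.1457854 ] [[ 0.0048 -0.0199  0.9998]
 [-0.0015  0.9998  0.0199]
 [-1.     -0.0016  0.0048]] [-0.15621284 -0.91221435 -1.76392606] 30.57629893142725
```

View pics/s15.png

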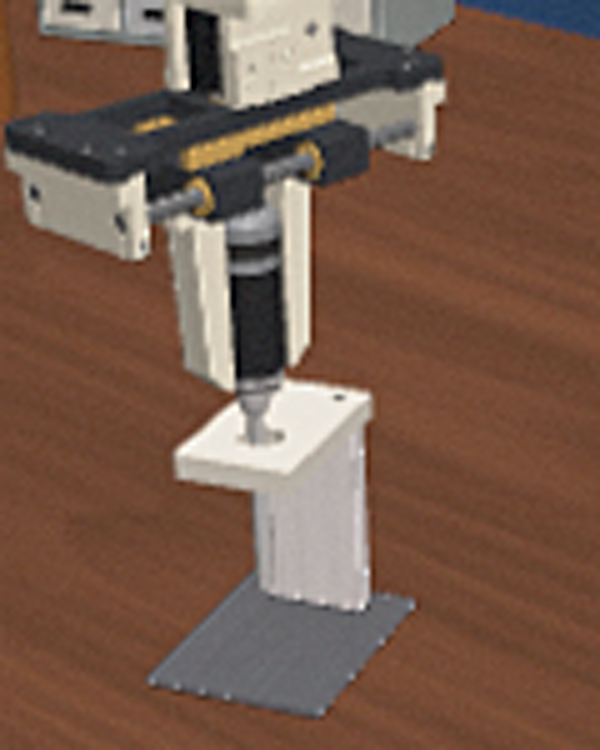

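View pics/d15.png

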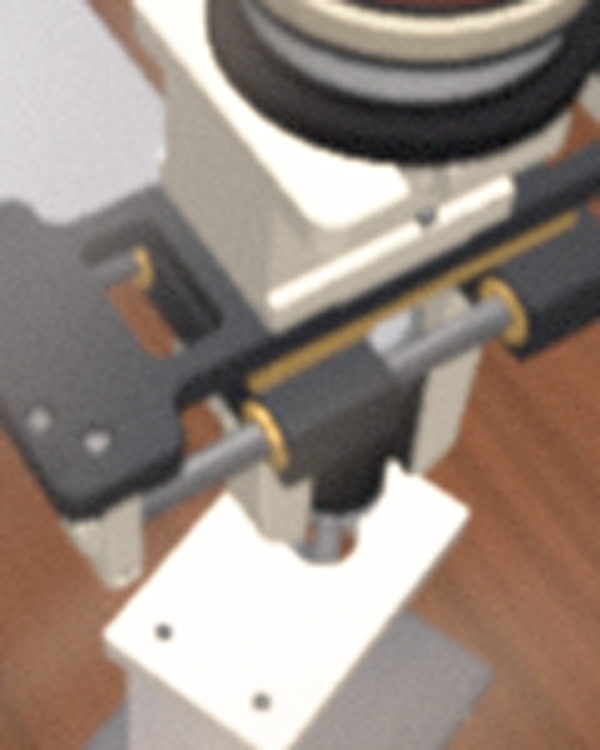

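Request:
play_rows --rows '[{"dx": -0.015,"dy": 0,"dz": 0,"rx": 0,"ry": 0,"rz": 0,"claw": 0.015},{"dx": -0.02,"dy": 0,"dz": 0,"rx": 0,"ry": 0,"rz": 0,"claw": 0.015},{"dx": -0.02,"dy": 0,"dz": 0,"rx": 0,"ry": 0,"rz": 0,"claw": 0.015},{"dx": -0.02,"dy": 0,"dz": 0,"rx": 0,"ry": 0,"rz": 0,"claw": 0.015},{"dx": -0.02,"dy": 0,"dz": 0,"rx": 0,"ry": 0,"rz": 0,"claw": 0.015}]'

```text
time: 17.1
position: [0.5064, -0.1807, 0.2387]
ee_rot: [-0.007, 0.707, 0.007, 0.707]
contact_force: [-0.6, 0.9, -2.0]
width: 0.327
```

Request:
play_rows --rows '[{"dx": -0.015,"dy": 0,"dz": 0,"rx": 0,"ry": 0,"rz": 0,"claw": 0.015},{"dx": -0.01,"dy": 0,"dz": 0,"rx": 0,"ry": 0,"rz": 0,"claw": 0.015},{"dx": 0,"dy": 0,"dz": 0,"rx": 0,"ry": 0,"rz": 0,"claw": 0.015},{"dx": 0,"dy": 0,"dz": 0,"rx": 0,"ry": 0,"rz": 0,"claw": 0.015}]'

```text
time: 17.43
position: [0.5067, -0.1808, 0.2628]
ee_rot: [-0.007, 0.707, 0.007, 0.707]
contact_force: [0.0, 0.0, -1.4]
width: 0.328
```

Run:
```python
from h import *
s=env.observe();print(s["time"],s["position"],R.from_quat(s["ee_rot"]).as_matrix().round(4),s["contact_force"],s["width"]*93)
im=optics.snapshot("scene"); crop(im[:,:,::-1],170,20,310,200,4,"pics/s16.png")
im=optics.snapshot("side"); crop(im[:,:,::-1],240,110,380,290,4,"pics/d16.png")
```

```text
17.4333 [ 0.50668368 -0.1808008   0.26279932] [[-4.000e-04 -2.000e-02  9.998e-01]
 [ 2.000e-04  9.998e-01  2.000e-02]
 [-1.000e+00  2.000e-04 -4.000e-04]] [ 2.30160173e-02  1.37509549e-04 -1.40223663e+00] 30.459899389234522
```

View pics/s16.png

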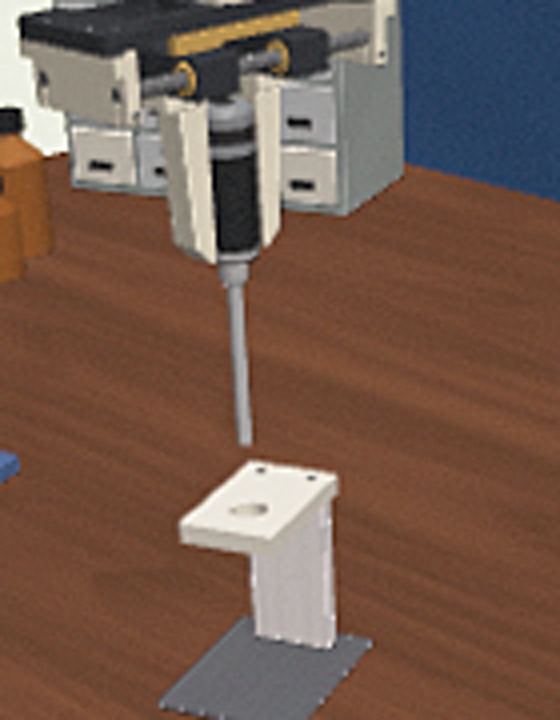

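View pics/d16.png

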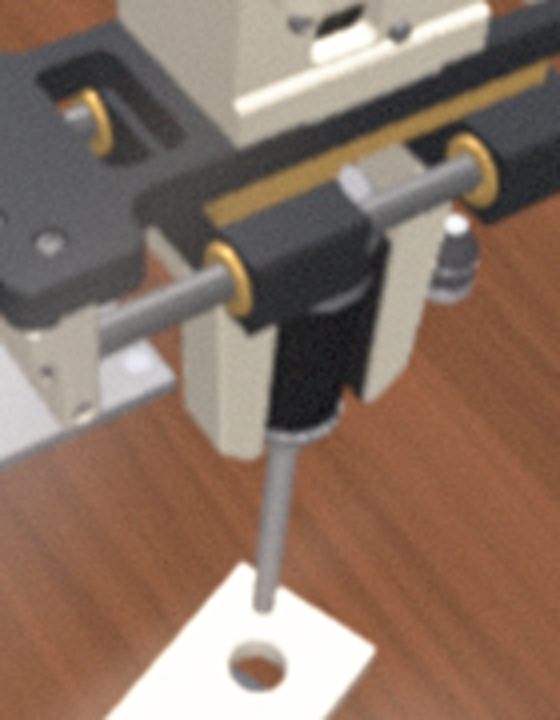

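```bash
cat >> h.py <<'E'
def axis(ls, ld, fs, fd):
    # lines in scene and side crops: two points each (full-pixel), returns dir & tip by triangulating last points
    def pl(n,a,b):
        c,f,M=cam(n); d=[M@np.array([(u-c["cx"])/f,(v-c["cy"])/f,1]) for u,v in (a,b)]
        return np.array(c["xyz"]),d
    p1,d1=pl("scene",*ls); p2,d2=pl("side",*ld)
    D=np.cross(np.cross(*d1),np.cross(*d2)); D/=np.linalg.norm(D); D*=np.sign(D[2])
    a=d1[1]/np.linalg.norm(d1[1]); b=d2[1]/np.linalg.norm(d2[1])
    A=np.c_[a,-b]; t=np.linalg.lstsq(A,p2-p1,rcond=None)[0]
    return D,(p1+a*t[0]),(p2+b*t[1])
E
python3 - <<'E'
from h import *
np.set_printoptions(precision=4,suppress=True)
S=lambda x,y:(170+(x+.5)/4-.5,20+(y+.5)/4-.5); T=lambda x,y:(240+(x+.5)/4-.5,110+(y+.5)/4-.5)
print(axis((S(234,287),S(244.5,443)),(T(284,455),T(263.5,610)),0,0))
P=np.array([.5067,-.181,.153]);
for n in("scene","side"): print(n,proj(n,[P,P+[0,0,.09]]))
print(S(234,287),S(244.5,443),T(284,455),T(263.5,610))
E
```

```text
(array([0.1345, 0.1601, 0.9779]), array([ 0.5056, -0.1783,  0.1531]), array([ 0.5066, -0.1791,  0.153 ]))
scene [[229.5824 130.2196]
 [226.8621  90.6858]]
side [[306.3921 263.2077]
 [311.8174 221.4257]]
(228.125, 91.375) (230.75, 130.375) (310.625, 223.375) (305.5, 262.125)
```

Request:
play_rows --rows '[{"dx": 0,"dy": 0.015,"dz": 0,"rx": 0,"ry": 0,"rz": 0,"claw": 0.015},{"dx": 0,"dy": 0.025,"dz": 0.001,"rx": 0,"ry": 0,"rz": 0,"claw": 0.015},{"dx": 0,"dy": 0.035,"dz": 0.001,"rx": 0,"ry": 0,"rz": 0,"claw": 0.015},{"dx": 0,"dy": 0.035,"dz": 0.001,"rx": 0,"ry": 0,"rz": 0,"claw": 0.015},{"dx": 0,"dy": 0.035,"dz": 0.001,"rx": 0,"ry": 0,"rz": 0,"claw": 0.015}]'

```text
time: 17.95
position: [0.5071, -0.0345, 0.2618]
ee_rot: [-0.007, 0.708, 0.007, 0.706]
contact_force: [0.2, 0.0, -2.2]
width: 0.326
```

Request:
play_rows --rows '[{"dx": 0,"dy": 0.035,"dz": 0.001,"rx": 0,"ry": 0,"rz": 0,"claw": 0.015},{"dx": 0,"dy": 0.035,"dz": 0.001,"rx": 0,"ry": 0,"rz": 0,"claw": 0.015},{"dx": 0,"dy": 0.035,"dz": 0.001,"rx": 0,"ry": 0,"rz": 0,"claw": 0.015},{"dx": 0,"dy": 0.035,"dz": 0.001,"rx": 0,"ry": 0,"rz": 0,"claw": 0.015},{"dx": 0,"dy": 0.035,"dz": 0.001,"rx": 0,"ry": 0,"rz": 0,"claw": 0.015}]'

```text
time: 18.37
position: [0.5086, 0.1407, 0.2618]
ee_rot: [-0.007, 0.708, 0.007, 0.706]
contact_force: [0.2, -0.2, -1.3]
width: 0.326
```

Request:
play_rows --rows '[{"dx": 0,"dy": 0.035,"dz": 0.001,"rx": 0,"ry": 0,"rz": 0,"claw": 0.015},{"dx": 0,"dy": 0.035,"dz": 0.001,"rx": 0,"ry": 0,"rz": 0,"claw": 0.015},{"dx": 0,"dy": 0.03,"dz": 0.001,"rx": 0,"ry": 0,"rz": 0,"claw": 0.015},{"dx": 0,"dy": 0.02,"dz": 0,"rx": 0,"ry": 0,"rz": 0,"claw": 0.015},{"dx": 0,"dy": 0.012,"dz": 0,"rx": 0,"ry": 0,"rz": 0,"claw": 0.015}]'

```text
time: 18.78
position: [0.5082, 0.2749, 0.2614]
ee_rot: [-0.009, 0.708, 0.009, 0.706]
contact_force: [0.1, 0.0, -1.6]
width: 0.329
```

Request:
play_rows --rows '[{"dx": 0,"dy": 0.007,"dz": 0,"rx": 0,"ry": 0,"rz": 0,"claw": 0.015},{"dx": 0,"dy": 0.004,"dz": 0,"rx": 0,"ry": 0,"rz": 0,"claw": 0.015},{"dx": 0,"dy": 0,"dz": 0,"rx": 0,"ry": 0,"rz": 0,"claw": 0.015},{"dx": 0,"dy": 0,"dz": 0,"rx": 0,"ry": 0,"rz": 0,"claw": 0.015},{"dx": 0,"dy": 0,"dz": 0,"rx": 0,"ry": 0,"rz": 0,"claw": 0.015}]'

```text
time: 19.2
position: [0.5102, 0.2803, 0.2632]
ee_rot: [-0.006, 0.707, 0.006, 0.707]
contact_force: [-0.0, 0.0, -1.7]
width: 0.328
```

```bash
cat > look.py <<'E'
from h import *
import sys
t=sys.argv[1]
s=env.observe();print(s["time"],s["position"],R.from_quat(s["ee_rot"]).as_matrix().round(4),s["contact_force"],s["width"]*93)
for n,b in [("scene",(370,170,450,290)),("side",(140,40,240,160)),("wrist",(200,130,360,290))]:
    im=optics.snapshot(n); cv2.imwrite(f"pics/{n}_{t}f.png",im[:,:,::-1]); crop(im[:,:,::-1],*b,{"scene":5,"side":5,"wrist":4}[n],f"pics/{n}_{t}.png")
E
python3 look.py 17
```

```text
19.2 [0.51024163 0.28027241 0.26321612] [[ 1.000e-04 -1.720e-02  9.999e-01]
 [-1.100e-03  9.999e-01  1.720e-02]
 [-1.000e+00 -1.100e-03  1.000e-04]] [-0.00658418  0.0490826  -1.65456933] 30.495028787592947
```

View pics/scene_17f.png

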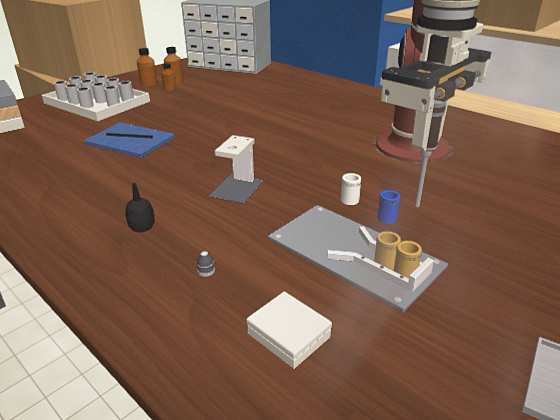

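View pics/side_17f.png

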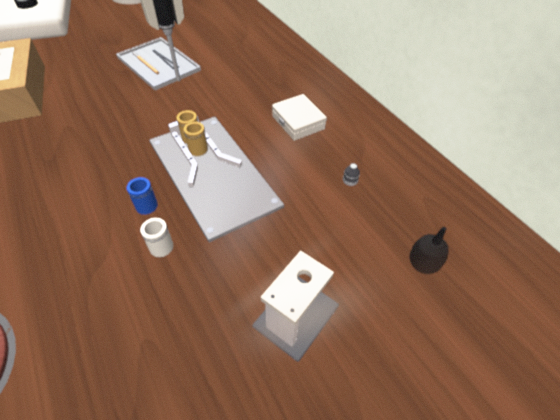

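View pics/wrist_17f.png

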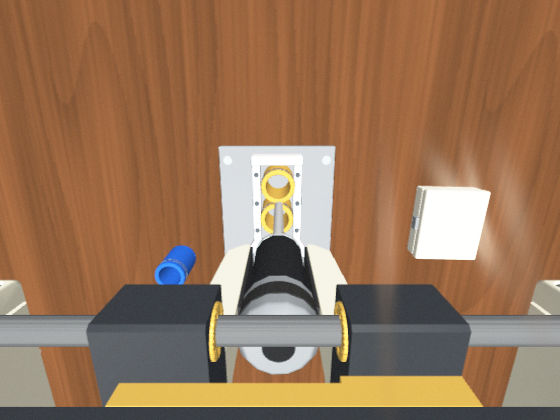

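Request:
play_rows --rows '[{"dx": 0.015,"dy": 0.001,"dz": -0.001,"rx": 0,"ry": 0,"rz": 0,"claw": 0.015},{"dx": 0.018,"dy": 0,"dz": 0,"rx": 0,"ry": 0,"rz": 0,"claw": 0.015},{"dx": 0.015,"dy": 0,"dz": 0,"rx": 0,"ry": 0,"rz": 0,"claw": 0.015},{"dx": 0.01,"dy": 0,"dz": 0,"rx": 0,"ry": 0,"rz": 0,"claw": 0.015},{"dx": 0,"dy": 0,"dz": 0,"rx": 0,"ry": 0,"rz": 0,"claw": 0.015}]'

```text
time: 19.77
position: [0.5074, 0.2821, 0.2029]
ee_rot: [-0.008, 0.709, 0.006, 0.706]
contact_force: [-0.4, 0.1, -2.4]
width: 0.327
```

Request:
play_rows --rows '[{"dx": 0,"dy": 0,"dz": 0,"rx": 0,"ry": 0,"rz": 0,"claw": 0.015},{"dx": 0,"dy": 0,"dz": 0,"rx": 0,"ry": 0,"rz": 0,"claw": 0.015},{"dx": 0,"dy": 0,"dz": 0,"rx": 0,"ry": 0,"rz": 0,"claw": 0.015}]'

```text
time: 20.02
position: [0.5094, 0.2836, 0.2064]
ee_rot: [-0.007, 0.706, 0.007, 0.708]
contact_force: [0.4, -0.2, -1.5]
width: 0.331
```

```bash
python3 look.py 18
```

```text
20.0167 [0.50943371 0.28358941 0.20635147] [[ 0.0021 -0.0199  0.9998]
 [ 0.0013  0.9998  0.0199]
 [-1.      0.0013  0.0021]] [ 0.39862765 -0.24315294 -1.46725976] 30.823486551038176
```

View pics/scene_18.png

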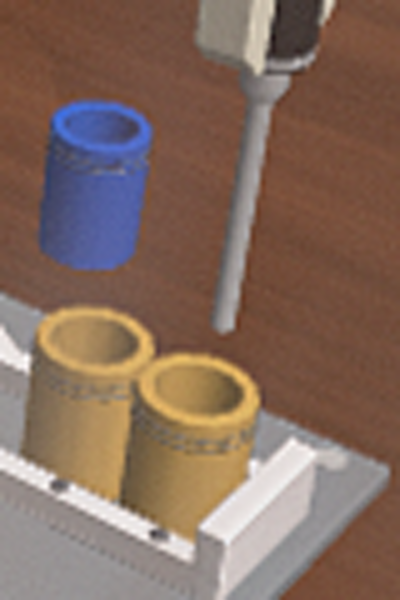

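View pics/side_18.png

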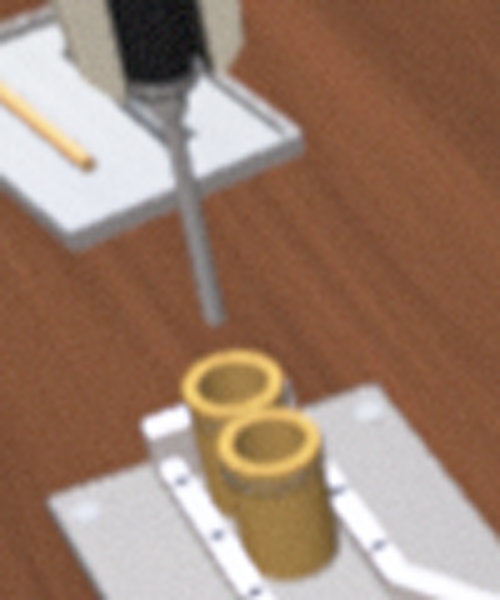

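View pics/wrist_18.png

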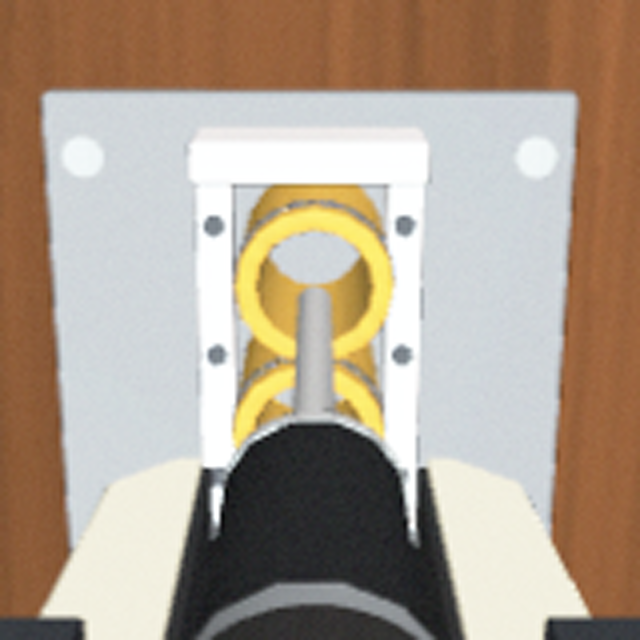

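Run:
```python
from h import *
np.set_printoptions(precision=4,suppress=True)
S=lambda x,y:(370+(x+.5)/5-.5,170+(y+.5)/5-.5); T=lambda x,y:(140+(x+.5)/5-.5,40+(y+.5)/5-.5); W=lambda x,y:(200+(x+.5)/4-.5,130+(y+.5)/4-.5)
for n,f,b,t in [("scene",S,(197,393),(224,329)),("side",T,(233,384),(214,322)),("wrist",W,(315,283),(315,290))]:
    B=ray(n,*f(*b),.07); print(n,"bore",B[:2])
    for z in (.092,.097,.102): print("   tip z",z,ray(n,*f(*t),z)[:2],"diff",ray(n,*f(*t),z)[:2]-B[:2])
print(axis((S(258,100),S(224,329)),(T(176,130),T(214,322)),0,0))
tp=np.array([.5093,.2825,.097])
for n,f,a,b in [("scene",S,(258,100),(224,329)),("side",T,(176,130),(214,322))]:
    e=proj(n,[tp+[0,0,.09],tp]); o=np.array([f(*a),f(*b)]); print(n,(e[0]-e[1])/abs(e[0]-e[1])[1],(o[0]-o[1])/abs(o[0]-o[1])[1], e[1],o[1])
```

```text
scene bore [0.5142 0.2845]
   tip z 0.092 [0.5038 0.2855] diff [-0.0104  0.0009]
   tip z 0.097 [0.5105 0.2885] diff [-0.0038  0.004 ]
   tip z 0.102 [0.5171 0.2916] diff [0.0029 0.0071]
side bore [0.5103 0.2791]
   tip z 0.092 [0.5114 0.2925] diff [0.0012 0.0134]
   tip z 0.097 [0.5098 0.2856] diff [-0.0005  0.0065]
   tip z 0.102 [0.5081 0.2788] diff [-0.0022 -0.0003]
wrist bore [0.5093 0.2826]
   tip z 0.092 [0.5091 0.2868] diff [-0.0002  0.0042]
   tip z 0.097 [0.5091 0.2882] diff [-0.0002  0.0056]
   tip z 0.102 [0.509  0.2896] diff [-0.0002  0.007 ]
(array([ 0.0184, -0.0105,  0.9998]), array([0.5095, 0.2881, 0.0963]), array([0.5102, 0.2875, 0.0957]))
scene [ 0.1667 -1.    ] [ 0.1485 -1.    ] [411.5754 233.6963] [414.4 235.4]
side [-0.223 -1.   ] [-0.1979 -1.    ] [182.753  104.8879] [182.4 104. ]
```

```bash
cat > tube.py <<'E'
from h import *
import sys
np.set_printoptions(precision=4,suppress=True)
# fit tube centreline by background difference over rows
def fit(n,cur,bg,r0,r1,c0,c1):
    a=cv2.imread(cur).astype(float); b=cv2.imread(bg).astype(float)
    d=np.abs(a-b).sum(2); pts=[]
    for r in range(r0,r1):
        w=d[r,c0:c1].copy(); w[w<45]=0
        k=np.argmax(np.convolve(w,np.ones(5),"same")); lo=max(0,k-4); seg=w[lo:k+5]
        if seg.sum()>150: pts.append((r,c0+lo+(seg*np.arange(len(seg))).sum()/seg.sum(),(seg>0).sum()))
    p=np.array(pts); m=np.ones(len(p),bool)
    for _ in range(3):
        co=np.polyfit(p[m,0],p[m,1],1); res=p[:,1]-np.polyval(co,p[:,0]); m=np.abs(res)<max(.3,2*np.std(res[m]))
    return co,p,np.std(res[m]),m.sum()
if __name__=="__main__":
    t=sys.argv[1]
    for n,bg,rr in [("scene","scene0",(194,232,400,440)),("side","side0",(70,100,165,190))]:
        co,p,sd,k=fit(n,f"pics/{n}_{t}f.png",f"pics/{bg}.png",*rr)
        tp=np.array([.5093,.2875,.096]); e=proj(n,[tp+[0,0,.08],tp]); 
        print(n,"obs dcol/drow",co[0],"exp",(e[0,0]-e[1,0])/(e[0,1]-e[1,1]),"sd",sd,k,"rows",p[0,0],p[-1,0],"col at tip row",np.polyval(co,e[1,1]),"exp",e[1])
E
python3 tube.py 18
```

```text
scene obs dcol/drow -0.17185967466142313 exp -0.1705278947140132 sd 0.10351575452060524 38 rows 194.0 231.0 col at tip row 414.35442255374994 exp [414.1221 235.3413]
side obs dcol/drow 0.20656192485403535 exp 0.22445032479439705 sd 0.1164387410295882 27 rows 70.0 99.0 col at tip row 182.30161778458813 exp [181.94   103.9825]
```

Run:
```python
from h import *
np.set_printoptions(precision=4,suppress=True)
W=lambda x,y:(200+(x+.5)/4-.5,130+(y+.5)/4-.5)
c=cam("wrist")
p=ray("wrist",*W(315,290),.096,c); print(p)
for h in (.03,.06,.09):
    print(proj("wrist",[p+[0,0,h]],c), proj("wrist",[p+[.02*h,0,h]],c))
print(W(314,410))
im=cv2.imread("pics/wrist_18f.png")
for r in (205,212,220,226,230): print(r,im[r,268:290].astype(int).sum(1))
s=env.observe();print(s["position"],R.from_quat(s["ee_rot"]).as_matrix().round(4)[:,0])
```

```text
[0.5091 0.288  0.096 ]
[[278.4779 211.5665]] [[279.183  211.5799]]
[[278.6066 223.3757]] [[280.1936 223.4054]]
[[278.7721 238.5709]] [[281.4939 238.6207]]
(278.125, 232.125)
205 [441 455 462 470 469 467 442 444 512 561 583 590 577 542 513 445 439 423
 404 388 368 352]
212 [579 536 486 476 475 470 432 471 528 574 581 590 569 551 514 445 443 419
 424 450 527 582]
220 [430 348 456 459 452 422 428 497 546 579 598 592 569 547 512 461 452 459
 454 434 462 447]
226 [603 600 598 601 591 531 444 509 551 585 589 589 580 547 513 557 592 599
 601 596 596 586]
230 [474 567 599 629 594 478 453 516 555 590 595 589 572 541 519 466 479 493
 371 475 595 605]
[0.5091 0.2834 0.206 ] [ 0.0013  0.0008 -1.    ]
```

Request:
play_rows --rows '[{"dx": 0.004,"dy": -0.003,"dz": 0,"rx": 0,"ry": 0,"rz": 0,"claw": 0.015},{"dx": 0.006,"dy": -0.0025,"dz": 0,"rx": 0,"ry": 0,"rz": 0,"claw": 0.015},{"dx": 0.004,"dy": 0,"dz": 0,"rx": 0,"ry": 0,"rz": 0,"claw": 0.015},{"dx": 0,"dy": 0,"dz": 0,"rx": 0,"ry": 0,"rz": 0,"claw": 0.015},{"dx": 0,"dy": 0,"dz": 0,"rx": 0,"ry": 0,"rz": 0,"claw": 0.015}]'

```text
time: 20.58
position: [0.5085, 0.2775, 0.1906]
ee_rot: [-0.007, 0.707, 0.007, 0.707]
contact_force: [-0.1, 0.4, -0.8]
width: 0.324
```

Request:
play_rows --rows '[{"dx": 0,"dy": 0,"dz": 0,"rx": 0,"ry": 0,"rz": 0,"claw": 0.015},{"dx": 0,"dy": 0,"dz": 0,"rx": 0,"ry": 0,"rz": 0,"claw": 0.015}]'

```text
time: 20.75
position: [0.5089, 0.2779, 0.1913]
ee_rot: [-0.007, 0.707, 0.007, 0.707]
contact_force: [0.2, -0.1, -1.9]
width: 0.328
```

```bash
python3 look.py 19; python3 tube.py 19
```

```text
20.75 [0.50892097 0.27794505 0.19130978] [[ 3.000e-04 -2.020e-02  9.998e-01]
 [ 3.000e-04  9.998e-01  2.020e-02]
 [-1.000e+00  3.000e-04  3.000e-04]] [ 0.1531265  -0.09431809 -1.89914289] 30.519062424183645
scene obs dcol/drow -0.16992001448520447 exp -0.1705278947140132 sd 0.1231771609822441 35 rows 194.0 231.0 col at tip row 411.29430964117495 exp [414.1221 235.3413]
side obs dcol/drow 0.21167566777349064 exp 0.22445032479439705 sd 0.12449549958936539 26 rows 70.0 99.0 col at tip row 182.85161358407026 exp [181.94   103.9825]
```

View pics/scene_19.png

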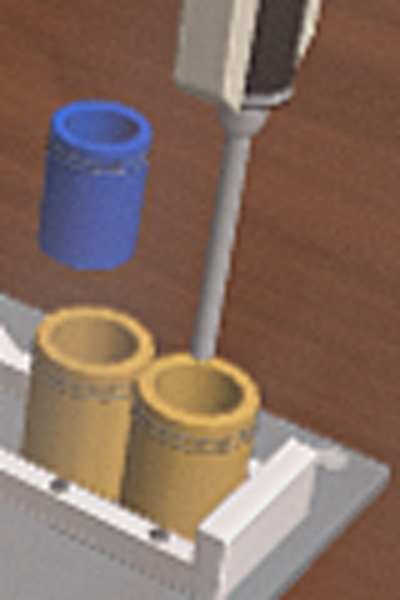

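View pics/side_19.png

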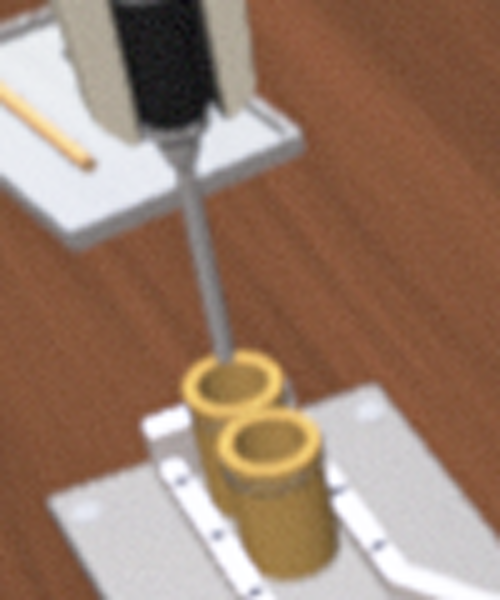

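View pics/wrist_19.png

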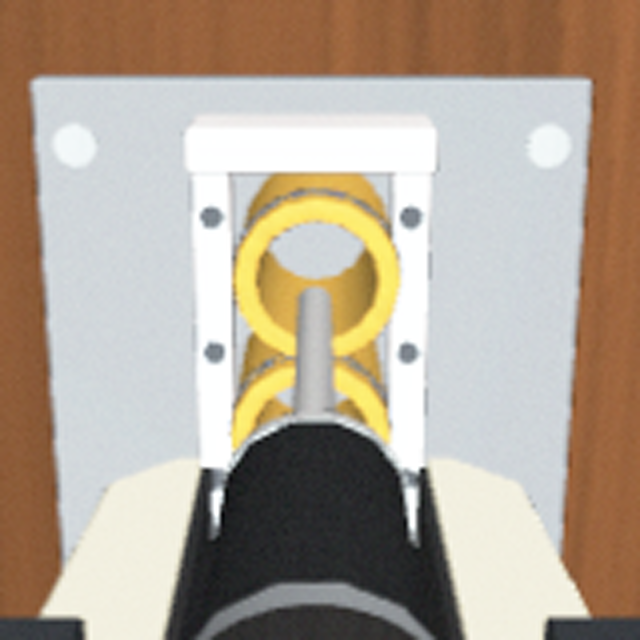

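Run:
```python
from h import *
np.set_printoptions(precision=4,suppress=True)
S=lambda x,y:(370+(x+.5)/5-.5,170+(y+.5)/5-.5); T=lambda x,y:(140+(x+.5)/5-.5,40+(y+.5)/5-.5); W=lambda x,y:(200+(x+.5)/4-.5,130+(y+.5)/4-.5)
for n,f,b,t in [("scene",S,(197,393),(204,357)),("side",T,(233,384),(225.5,360)),("wrist",W,(317.5,274),(315,290))]:
    B=ray(n,*f(*b),.07); print(n,"bore",B[:2])
    for z in (.079,.081,.083): print("   tip z",z,ray(n,*f(*t),z)[:2],"diff",ray(n,*f(*t),z)[:2]-B[:2])
# line-based: column offset between vertical axis line & bore centre at bore row
for n,bg,f,b,rr in [("scene","scene0",S,(197,393),(198,238,400,440)),("side","side0",T,(233,384),(75,108,165,190))]:
    from tube import fit
    co,p,sd,k=fit(n,f"pics/{n}_19f.png",f"pics/{bg}.png",*rr)
    u,v=f(*b); print(n,"col axis",np.polyval(co,v),"bore col",u,co[0],sd, "px per mm x,y",proj(n,[[.5093,.2825,.07],[.5193,.2825,.07],[.5093,.2925,.07]]))
```

```text
scene bore [0.5142 0.2845]
   tip z 0.079 [0.5058 0.2809] diff [-0.0084 -0.0036]
   tip z 0.081 [0.5084 0.2822] diff [-0.0058 -0.0024]
   tip z 0.083 [0.511  0.2834] diff [-0.0032 -0.0012]
side bore [0.5103 0.2791]
   tip z 0.079 [0.5105 0.2838] diff [0.0003 0.0047]
   tip z 0.081 [0.5099 0.2811] diff [-0.0004  0.0021]
   tip z 0.083 [0.5092 0.2785] diff [-0.001  -0.0006]
wrist bore [0.5094 0.2832]
   tip z 0.079 [0.5088 0.2817] diff [-0.0006 -0.0016]
   tip z 0.081 [0.5088 0.2822] diff [-0.0006 -0.001 ]
   tip z 0.083 [0.5088 0.2828] diff [-0.0006 -0.0005]
scene col axis 409.15692671964894 bore col 409.0 -0.16824711042027748 0.10902802383295797 px per mm x,y [[409.4487 246.4521]
 [406.4046 249.028 ]
 [414.6191 248.84  ]]
side col axis 185.57617361768732 bore col 186.2 0.215200784825701 0.11417876253444238 px per mm x,y [[185.1497 115.637 ]
 [189.6396 114.1641]
 [183.3777 113.0166]]
```

Request:
play_rows --rows '[{"dx": 0.0,"dy": 0.0008,"dz": 0.001,"rx": 0,"ry": 0,"rz": 0,"claw": 0.015},{"dx": 0.006,"dy": 0,"dz": 0,"rx": 0,"ry": 0,"rz": 0,"claw": 0.015},{"dx": 0.008,"dy": 0,"dz": 0,"rx": 0,"ry": 0,"rz": 0,"claw": 0.015},{"dx": 0.008,"dy": 0,"dz": 0,"rx": 0,"ry": 0,"rz": 0,"claw": 0.015},{"dx": 0.008,"dy": 0,"dz": 0,"rx": 0,"ry": 0,"rz": 0,"claw": 0.015}]'

```text
time: 21.32
position: [0.5094, 0.2783, 0.1599]
ee_rot: [-0.007, 0.707, 0.007, 0.707]
contact_force: [0.3, -0.5, -0.8]
width: 0.328
```

Request:
play_rows --rows '[{"dx": 0.007,"dy": 0,"dz": 0,"rx": 0,"ry": 0,"rz": 0,"claw": 0.015},{"dx": 0.005,"dy": 0,"dz": 0,"rx": 0,"ry": 0,"rz": 0,"claw": 0.015},{"dx": 0,"dy": 0,"dz": 0,"rx": 0,"ry": 0,"rz": 0,"claw": 0.015},{"dx": 0,"dy": 0,"dz": 0,"rx": 0,"ry": 0,"rz": 0,"claw": 0.015},{"dx": 0,"dy": 0,"dz": 0,"rx": 0,"ry": 0,"rz": 0,"claw": 0.015}]'

```text
time: 21.73
position: [0.5101, 0.2787, 0.1494]
ee_rot: [-0.007, 0.707, 0.007, 0.707]
contact_force: [-0.2, 0.4, -2.0]
width: 0.331
```

```bash
python3 look.py 20
python3 - <<'E'
from h import *
from tube import fit
S=lambda x,y:(370+(x+.5)/5-.5,170+(y+.5)/5-.5); T=lambda x,y:(140+(x+.5)/5-.5,40+(y+.5)/5-.5)
for n,bg,f,b,rr in [("scene","scene0",S,(197,393),(210,238,395,440)),("side","side0",T,(233,384),(80,108,165,195))]:
    co,p,sd,k=fit(n,f"pics/{n}_20f.png",f"pics/{bg}.png",*rr)
    u,v=f(*b); print(n,"col axis",np.polyval(co,v),"bore col",u,co[0],sd,k)
E
```

```text
21.7333 [0.51007147 0.27873362 0.14940616] [[ 6.000e-04 -2.000e-02  9.998e-01]
 [ 4.000e-04  9.998e-01  2.000e-02]
 [-1.000e+00  4.000e-04  6.000e-04]] [-0.21378496  0.41094244 -1.97854476] 30.817150200857593
scene col axis 409.3349797147588 bore col 409.0 -0.16742347201034974 0.14982779044232075 20
side col axis 187.75796331540232 bore col 186.2 0.3121766087077323 0.5290344632196351 22
```

View pics/scene_20.png

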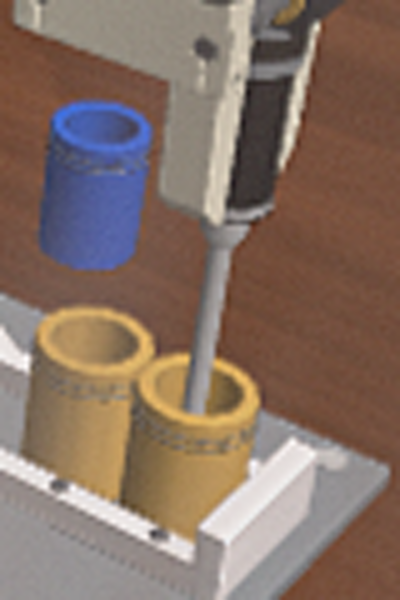

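View pics/side_20.png

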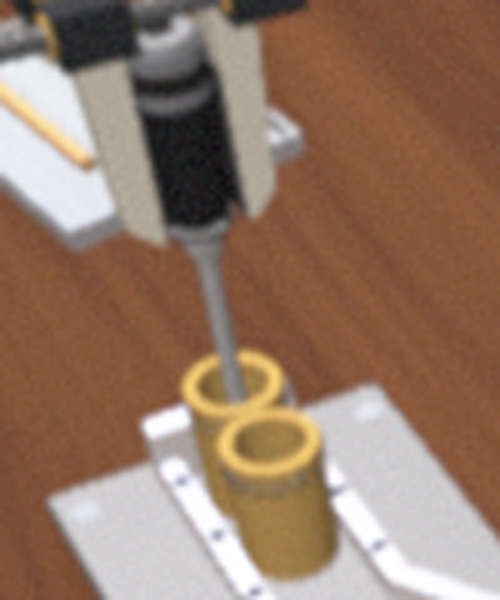

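View pics/wrist_20.png

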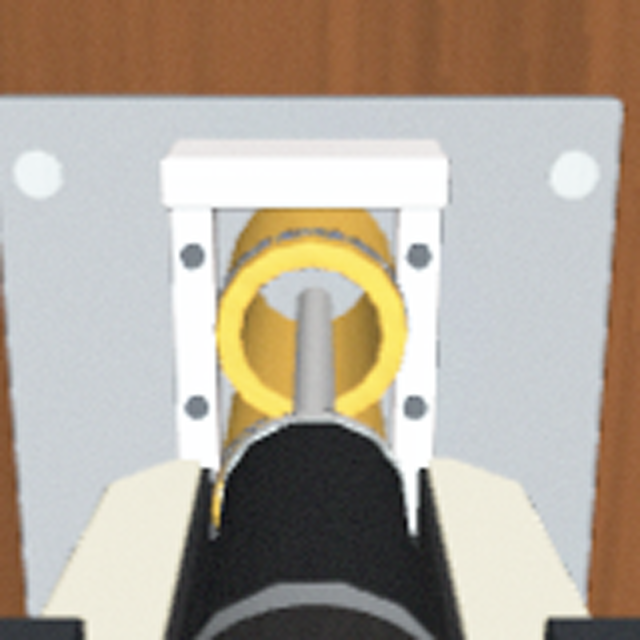

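Run:
```python
from h import *
np.set_printoptions(precision=4,suppress=True)
W=lambda x,y:(200+(x+.5)/4-.5,130+(y+.5)/4-.5)
s=env.observe(); print(s["time"],s["position"],s["contact_force"])
for z in (.035,.040,.045): print(z,ray("wrist",*W(315,289),z)[:2])
print("rim", ray("wrist",*W(217.5,330),.07)[:2],ray("wrist",*W(406.5,330),.07)[:2],"far rim",ray("wrist",*W(312,237),.07)[:2],"bore far",ray("wrist",*W(312,268),.07)[:2])
c=cam("wrist")
for y in (.2815,.2825,.2835): print(y,proj("wrist",[[.5097,y,.07]],c)*4-[800,520], proj("wrist",[[.5097,y,.04]],c)*4-[800,520])
```

```text
21.8833 [0.5101 0.2788 0.1497] [ 0.1495  0.3703 -1.5076]
0.035 [0.5101 0.2821]
0.04 [0.51   0.2835]
0.045 [0.51   0.2849]
rim [0.4893 0.2824] [0.5294 0.2832] far rim [0.5089 0.303 ] bore far [0.5091 0.2964]
0.2815 [[312.0384 334.3347]] [[311.8634 295.7614]]
0.2825 [[312.1347 329.8546]] [[311.9498 291.6914]]
0.2835 [[312.2312 325.3645]] [[312.0365 287.6131]]
```

Request:
play_rows --rows '[{"dx": 0,"dy": -0.0005,"dz": -0.0003,"rx": 0,"ry": 0,"rz": 0,"claw": 0.015},{"dx": 0,"dy": -0.0005,"dz": -0.0003,"rx": 0,"ry": 0,"rz": 0,"claw": 0.015},{"dx": 0,"dy": 0,"dz": 0,"rx": 0,"ry": 0,"rz": 0,"claw": 0.015},{"dx": 0,"dy": 0,"dz": 0,"rx": 0,"ry": 0,"rz": 0,"claw": 0.015},{"dx": 0,"dy": 0,"dz": 0,"rx": 0,"ry": 0,"rz": 0,"claw": 0.015}]'

```text
time: 22.3
position: [0.5092, 0.2776, 0.1492]
ee_rot: [-0.007, 0.707, 0.007, 0.707]
contact_force: [0.2, -0.3, -1.0]
width: 0.326
```

Request:
play_rows --rows '[{"dx": 0,"dy": 0,"dz": 0,"rx": 0,"ry": 0,"rz": 0,"claw": 0.015},{"dx": 0,"dy": 0,"dz": 0,"rx": 0,"ry": 0,"rz": 0,"claw": 0.015},{"dx": 0,"dy": 0,"dz": 0,"rx": 0,"ry": 0,"rz": 0,"claw": 0.015},{"dx": 0,"dy": 0,"dz": 0,"rx": 0,"ry": 0,"rz": 0,"claw": 0.015},{"dx": 0,"dy": 0,"dz": 0,"rx": 0,"ry": 0,"rz": 0,"claw": 0.015}]'

```text
time: 22.72
position: [0.5092, 0.2776, 0.1491]
ee_rot: [-0.007, 0.707, 0.007, 0.707]
contact_force: [0.4, 0.4, -1.1]
width: 0.33
```

```bash
python3 look.py 21
python3 - <<'E'
from h import *
from tube import fit
S=lambda x,y:(370+(x+.5)/5-.5,170+(y+.5)/5-.5)
co,p,sd,k=fit("scene","pics/scene_21f.png","pics/scene0.png",210,238,395,440)
print("scene axis col",np.polyval(co,S(197,393)[1]),"bore",S(197,393)[0],co[0],sd)
print(np.abs(env.observe()["dq"]).max())
E
```

```text
22.7167 [0.50918955 0.27755674 0.14914145] [[-1.000e-04 -2.000e-02  9.998e-01]
 [ 0.000e+00  9.998e-01  2.000e-02]
 [-1.000e+00  0.000e+00 -1.000e-04]] [ 0.42962479  0.37070718 -1.10459292] 30.69088342626766
scene axis col 409.7155026756695 bore 409.0 -0.12492862733126156 0.33882906338233176
0.0016327069530457856
```

View pics/wrist_21.png

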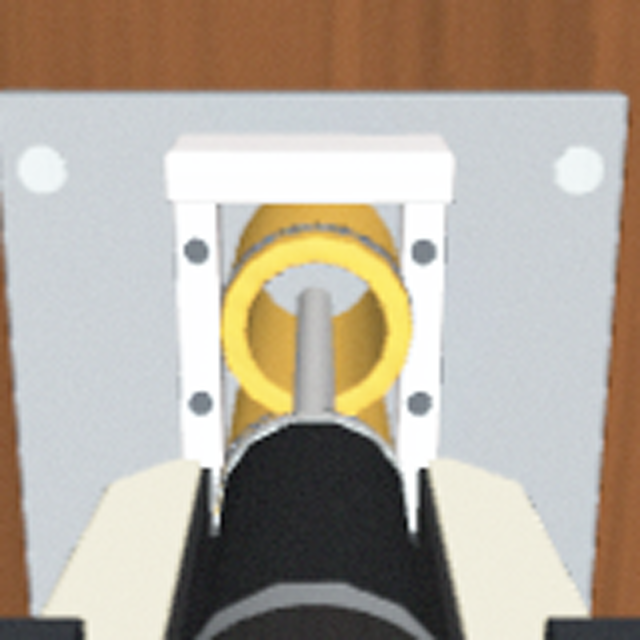

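View pics/scene_21f.png

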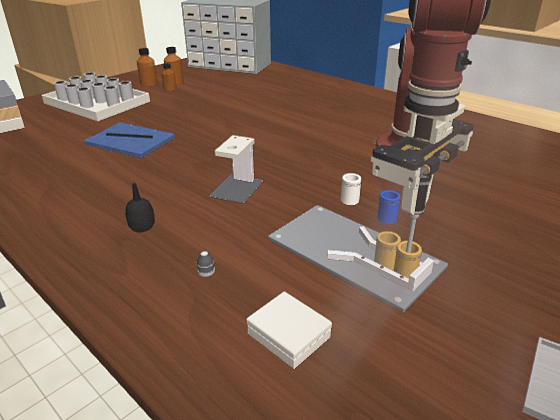

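View pics/side_21.png

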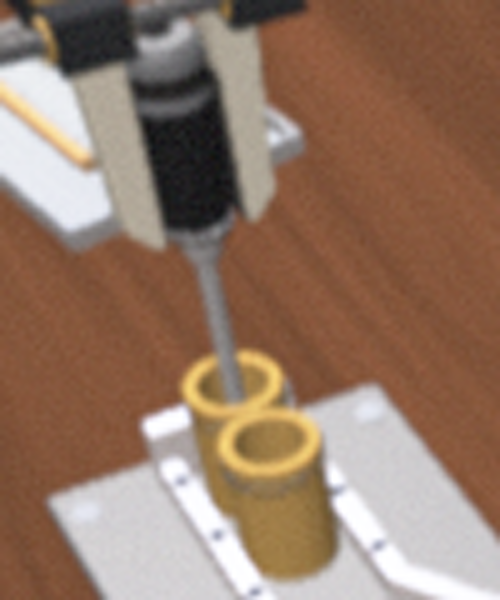

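Run:
```python
from station import workorder
print(workorder.job_done())
```

```text
the job is handed in; nothing more can be done
None
```

I handed the job in at about 22.9 s. Both brass sleeves are in the lane, and the arm is holding the borescope upright in the front one with its tip about halfway down.

**Sleeves:** I slid each one along the plate with a light 8 N grip, first one to the end stop and then the other up behind it. About 7 N of force showed when each met its stop. The wrist picture put their axes at about 41.6 mm apart, and the front sleeve's leading edge within about 1 mm of the stop face. I didn't touch the blue and white look-alikes or the bystanders.

**Borescope:** I lifted it straight out of the stand, carried it over and lowered it into the front sleeve. No contact force showed on the way down.

**Last checks:**
- **Depth:** tip at about z = 0.040 m, roughly 30 mm into the 60 mm sleeve.
- **Centring:** within about 1 mm in the wrist picture, with 11 mm of clearance all round.
- **Upright and still:** the tool was vertical and joint speeds were about 0.002 rad/s.

**Checks that disagreed:**
- **Grip width:** the gripper reads about 30.7 mm, not the 28 mm of the black grip, so the fingers may also be touching the wider camera head. The hold was firm and did not slip.
- **Tilt:** before the tube went in, the side camera suggested up to 1° in one direction. The scene and wrist cameras showed about 0.3° or less.
- **Camera positions:** the fixed cameras differ from the wrist camera by 2–5 mm, so I centred on the wrist picture.
- **Final line fits:** in the last scene picture the tube line fit was poor, and it read 0.7 px off the bore. I did not use the side camera's fit with the tube in the sleeve, because it was unreliable too.

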